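Change the sample rack on the autosampler

TASK

Change the rack on the autosampler: press the catch down so that the finished rack springs loose, slide it out of the lane and set it down upright in the white tray. Then slide the waiting rack into the lane, nose first and pull block outwards, until the catch clicks shut behind it. Work gently: do not lean hard on the catch or pull against it, do not jam or ram a rack in the lane, set racks down softly, and leave everything else on the bench as it stands.

Things in the scene. Friction and masses are not known exactly. Their poses are not given: they have to be found in the camera images.
- sampler: White autosampler, fixed: a flat deck 30 mm high carrying one steel lane, and a 150 mm high housing behind the lane's inner end. Origin on the bench under the middle of a latched rack. x along the lane, + is inwards (a rack is pushed in along +x); z up. In its frame, mm: deck x -150..68, y -100..45; housing x 102..282, y -105..95, needle arm to z 270 from x 179 on
- lane_home (a point): Where a latched rack has its origin: (0, 0, 30) mm in the sampler's frame, on the lane floor. Side guides here are 52 mm apart (a rack's foot is 50 wide, 1 mm play each side), 6 thick, 11 high; from x = -55 mm inwards they have lips over the foot (inner edges 38 apart, underside 7.5, top 11 mm above the floor), so a rack in there slides but cannot lift. The end stop halts it 2 mm past home
- lane_mouth (a point): Middle of the open outer end of the lane, on its floor, at (-147, 0, 30) mm in the sampler's frame. The side guides flare from two round pins 51 mm apart at x = -95 to about 77 here. A rack can be lifted off, or set down, when its origin is at x = -165 or less: its nose is then clear of the catch. A rack with its origin at x = -110 or more rests safely on the deck by itself
- end_stop: Dark rigid block, 66 mm wide, 34 high, at the lane's inner end, carrying the plunger; origin at the foot of the face that looks at the rack, (67, 0, 30) mm in the sampler's frame: 2 mm beyond the nose of a latched rack. The click comes before the rack meets it; do not ram it
- plunger: Steel ejector plunger, 12 mm across, in the middle of the end stop, 23 mm above the lane floor; origin at the centre of its tip. It pushes a rack out towards -x with 8 N when the rack is home and 5 N after 14 mm, the end of its stroke: a freed rack springs out by 14 to 17 mm. With catch and friction a rack takes about 8 to 18 N to push home
- catch: Dark spring rocker catch on the lane's -y side; origin on its hinge pin, (-74, -50, 35) mm in the sampler's frame, turning about the sampler's x. Press tab outside the lane, pawl inside: pressing the tab lifts the pawl. With the pawl riding on a rack's foot the tab stands about 4.5 mm low and the inner arm reaches 18 mm above the lane floor: slide fingers past it 20 mm or more above the floor
- catch_tab (a point): Centre of the top face of the catch's press tab (28 mm along the lane, 24 across), moving with it; at rest at (-74, -78, 50.5) mm in the sampler's frame. Press straight down: 4 N starts it, about 6 mm (6 to 8 N) frees the rack, a rigid stop is met at about 10 mm
- pawl (a point): Lower edge of the catch's pawl at its holding face, which looks inwards; at rest at (-65, -22, 31.5) mm in the sampler's frame, just behind the tail of a latched rack's foot. A ramp on its outer side (x -68..-92) lets an entering rack lift it; it rides on the foot and drops behind it once the tail has passed x = -65: the click
- rack_done: The finished sample rack, latched in the lane at the start. Grey plastic, 220 to 370 g, with five capped tubes in a row (fixed in it). Origin: centre of its underside; +x is its nose, z up. In mm: foot 130 long, 50 wide, 6 thick; body 32 wide, full length, 6 to 46 high: grip its flat sides near the middle; caps to 69 high; pull block at the tail x -65..-45, 68 high, 32 wide
- rack_next: The waiting sample rack, just like the finished one, with the same origin and axes; it stands on the bench away from the lane, its nose roughly towards the sampler's side. Its centre of mass is near its middle
- rack_next_nose (a point): Middle of the nose end of the waiting rack's foot, 65 mm ahead of its origin, 3 mm above its underside
- tray: Shallow white tray, 190 x 110 mm, rim 18 mm high, walls and floor 4 mm thick, fixed. Origin: centre of its underside; x along its length, z up
- beaker: Bystander: glass beaker, 72 mm across, 85 mm high, loose. Origin: centre of its underside. To be left alone
- reagent: Bystander: amber reagent bottle, 60 mm across, about 125 mm high, loose. Origin: centre of its underside. To be left alone
- jar: Bystander: white jar, 52 mm across, 62 mm high, loose. Origin: centre of its underside. To be left alone
- wash_bottle: Bystander: white wash bottle with a spout, 62 mm across, 180 mm high, loose. Origin: centre of its underside. To be left alone
- tip_box: Bystander: grey box of pipette tips with clear lid, 87 x 122 mm, 78 mm high, loose. Origin: centre of its underside. To be left alone
- petri: Bystander: covered petri dish, 94 mm across, 23 mm high, loose. Origin: centre of its underside. To be left alone
- forceps: Bystander: steel forceps lying flat, about 135 x 20 mm, 4 mm thick, loose. Origin: centre of its underside. To be left alone
There are look-alikes about, which are no part of the job. What is shaped like the rack_next but red is not meant.

How it is judged:
By the outcome, as a careful person would: the job done as asked, in the order asked, and still so for the second after the job is handed in, with the robot touching nothing.
It also fails if it takes over 72 s, if anything falls off the work surface, if the arm or the gripper's body presses on something with over 40 N, if the wrist force passes 120 N, or if a joint passes its speed limit or range.

ROBOT

A 6-joint arm with a two-finger parallel gripper is mounted at the origin on the work surface. World frame = base frame: x ahead of the robot, y to its left, z up, the work surface at z = 0. Lengths are in m, angles in rad, forces in N, time in s.
With the tool pointing down it reaches from about 0.375 to 0.975 m from the base axis. Payload 3.8 kg.
Tool frame: the origin (TCP) lies on the centre line of the jaws, within the pads' length; the fingertips stand 8 mm ahead of it and the grasp point (between the pads) lies 11 mm behind it; z points along the fingers, y is the direction in which the jaws open and shut (so a half turn about z gives the same grasp; the last joint's range is limited). The gripper opens to 85 mm and grips with 20 to 120 N. Pads are 22 mm wide; open, the fingers measure 114 mm over their backs; the gripper's body (76 mm by 85 mm) begins 54 mm behind the grasp point. The pads swing forward as they close: fully open they stand 13 mm farther back than shut.
Start: joints at [1.246, 0.264, 1.604, -0, 1.274, -0.037], TCP at [0.192, 0.647, 0.239] pointing down, gripper open.
Joint ranges: [-2.63, 2.63], [-0.94, 2.18], [0.31, 2.57], [-1.31, 4.45], [0, 2.66], [-2.55, 2.55]. Speed limits (rad/s): [2.57, 2.57, 3.14, 3.14, 3.14, 3.14].

INTERFACE

Orientations are given as a rotation vector (axis times angle).
In Python, from workcell import bot gives the robot as it stands.
- The arm moves only by the tool arm_command, never from a script. Its arguments are lists of equal length, an entry for each row: "slide": the shift along the tool's x, y, z in m, a list of three; "angular": the turn, a rotation vector about the tool's x, y, z in degrees, a list of three; "hand": the finger opening in m, from 0 to 0.0854. A call has exactly 8 rows; each row shifts and turns the pose as measured when the row begins, along the tool's axes as they then stand; what a row does not reach is not made up. A row lasts 1/10 s, in which the tool goes at most 50 mm and 8.59 degrees, less where a joint would pass 70% of its speed; a pose out of reach is approached as far as the arm can. A call is refused whole if a number of a shift passes 0.05 or a number of a turn 8.59, either way. A call with a gripper value outside its range is refused whole. The fingers move at their own pace and stop on an object; "squeeze" is the grip in N (left out, the last holds). Time passes only in rows, so rows that do not move let the fingers close, or fill a call up. It gives the time, the measured TCP pose, the force and the opening at its end, in the units of the state.
- bot.read_state(): the state, without advancing time (a new reading comes with each control period).
- bot.read_camera(name): name is "side" or "top"; returns the picture (420x560x3 uint8, red, green, blue); there is no depth.
- bot.get_calibration(name): a dict with "fx", "fy", "cx", "cy" (pixels), "R" (3x3) and "t" (3): a world point X has camera coordinates R X + t. Camera axes: x right, y down, z forward; pixel columns grow to the right and rows downward; lengths in m; the calibration is good to about 2 mm. A picture is of the moment at which its call begins. get_calibration takes no time and is no camera call.
- bot.finish_job(): hands the job in, once; it reports no verdict.
The state is a dict: "time": time; "q": joint angles; "joint_vel": joint speeds; "joint_torque": joint torques, N m; "tool_pos": TCP position; "tcp_rot": TCP orientation; "wrist_force": force on the tool from outside, world axes, zero at the start; "torque": the same for the moment, N m; "width": opening from 0.0 (shut) to 1.0 (fully open).
Only numpy, scipy, OpenCV 4.12 (cv2) and the standard library are available. Lean on these libraries where they do the work, as an engineer would, in place of code of your own. Each camera call takes 0.05 s, during which the arm holds its last target.

## Working session

There is one attempt and no reset: what is moved stays moved. The work goes in short steps, Python scripts to look and compute and a tool call to move; the robot and the scene stay as the last step left them, time stands still between calls to the robot, and variables do not carry over. Pictures are saved under pics/ and viewed, and the job is handed in when it is done.

Besides the shell and the picture viewer there is one more tool, called after "Emit:" as name(argument=value, ...) on one line, values as JSON. arm_command: Moves the arm, as the interface text tells. Its arguments: {"type":"object","properties":{"slide":{"type":"array","items":{"type":"array","items":{"type":"number"}}},"angular":{"type":"array","items":{"type":"array","items":{"type":"number"}}},"hand":{"type":"array","items":{"type":"number"}},"squeeze":{"type":"number"}},"required":["slide","angular","hand"]}

```bash
mkdir -p pics; ls
python3 - <<'E'
from workcell import bot
import cv2
s=bot.read_state();print(s)
for n in("top","side"):
    im=bot.read_camera(n);cv2.imwrite(f"pics/{n}0.png",im[:,:,::-1]);c=bot.get_calibration(n);print(n,c)
E
```

```text
pics
{'time': 0.0, 'q': array([ 1.24611475e+00,  2.64758868e-01,  1.60537043e+00,  1.51326458e-05,
        1.27368304e+00, -3.69135415e-02]), 'joint_vel': array([-0.00148553, -0.00031296, -0.0012229 ,  0.00093487, -0.00148285,
        0.000616  ]), 'joint_torque': array([ 1.57074137e-03, -5.15108085e+01, -3.67318654e+01,  5.65136111e-05,
        1.28831249e-02, -8.49702815e-06]), 'tool_pos': array([0.19135426, 0.64657311, 0.23796007]), 'tcp_rot': array([-0.45041428, -3.1087172 ,  0.0034253 ]), 'wrist_force': array([-0.96785365, -0.29195876,  1.16741318]), 'torque': array([-0.07440896, -0.00835114,  0.05529838]), 'width': 0.9990737305169082}
top {'fx': 414.1351030149363, 'fy': 414.1351030149363, 'cx': 287.38061352312405, 'cy': 211.41303350390217, 'R': array([[-8.23024030e-07, -9.99874050e-01,  1.58708641e-02],
       [-9.89254088e-01, -2.31960988e-03, -1.46188128e-01],
       [ 1.46206530e-01, -1.57004375e-02, -9.89129489e-01]]), 't': array([-0.15809606,  0.4888778 ,  0.96219785])}
side {'fx': 431.1121945209383, 'fy': 431.1121945209383, 'cx': 273.81472966125034, 'cy': 199.7630627260171, 'R': array([[ 0.75444709, -0.6562729 ,  0.01074586],
       [-0.37520734, -0.44465342, -0.81332822],
       [ 0.53854345,  0.60958118, -0.58170589]]), 't': array([-0.44676915,  0.15617194,  0.91952071])}
```

View pics/top0.png

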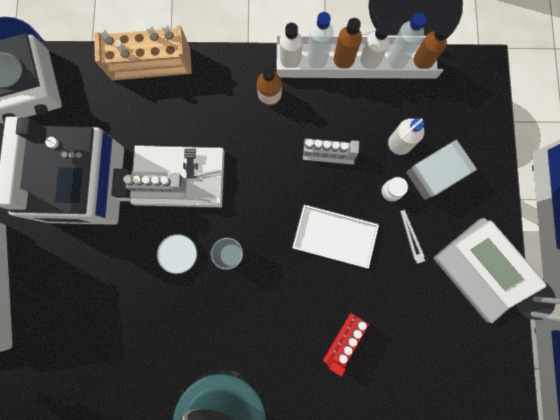

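View pics/side0.png

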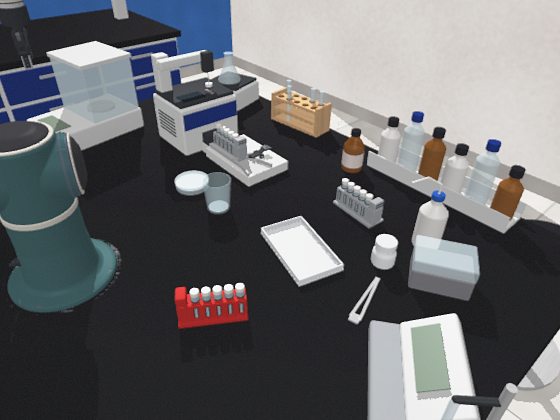

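```bash
cat > h.py <<'E'
import numpy as np, cv2
from workcell import bot
def ray(n,u,v):
    c=bot.get_calibration(n);R=c["R"];t=c["t"]
    return -R.T@t, R.T@np.array([(u-c["cx"])/c["fx"],(v-c["cy"])/c["fy"],1])
def onz(n,u,v,z):
    o,d=ray(n,u,v);return o+d*(z-o[2])/d[2]
def proj(n,X):
    c=bot.get_calibration(n);p=c["R"]@np.asarray(X,float)+c["t"];return np.array([c["fx"]*p[0]/p[2]+c["cx"],c["fy"]*p[1]/p[2]+c["cy"]])
def two(p,q):
    o,d=ray("top",*p);o2,d2=ray("side",*q)
    s=np.linalg.lstsq(np.c_[d,-d2],o2-o,rcond=None)[0]
    a=o+d*s[0];b=o2+d2*s[1];return (a+b)/2,np.linalg.norm(a-b)
E
python3 - <<'E'
import cv2
a=cv2.imread("pics/top0.png");b=cv2.imread("pics/side0.png")
def c(im,x,y,w,h,k,n): cv2.imwrite("pics/"+n,cv2.resize(im[y:y+h,x:x+w],None,fx=k,fy=k,interpolation=cv2.INTER_CUBIC))
c(a,110,135,130,85,6,"c1.png");c(a,280,120,120,90,6,"c2.png");c(b,195,115,100,75,8,"c3.png");c(b,325,165,70,65,8,"c4.png")
E
```

```text
(no output)
```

View pics/c1.png

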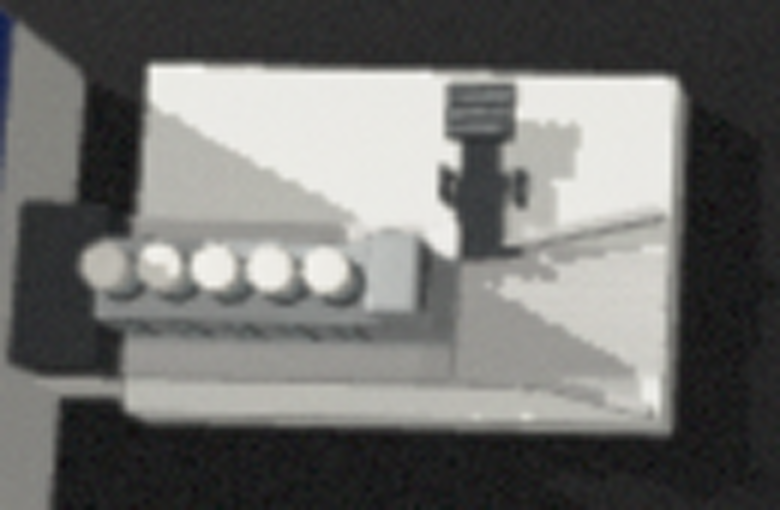

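View pics/c2.png

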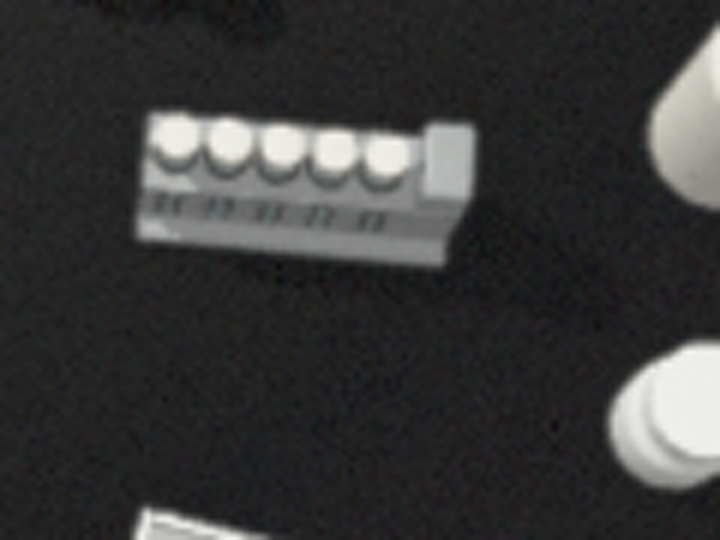

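View pics/c3.png

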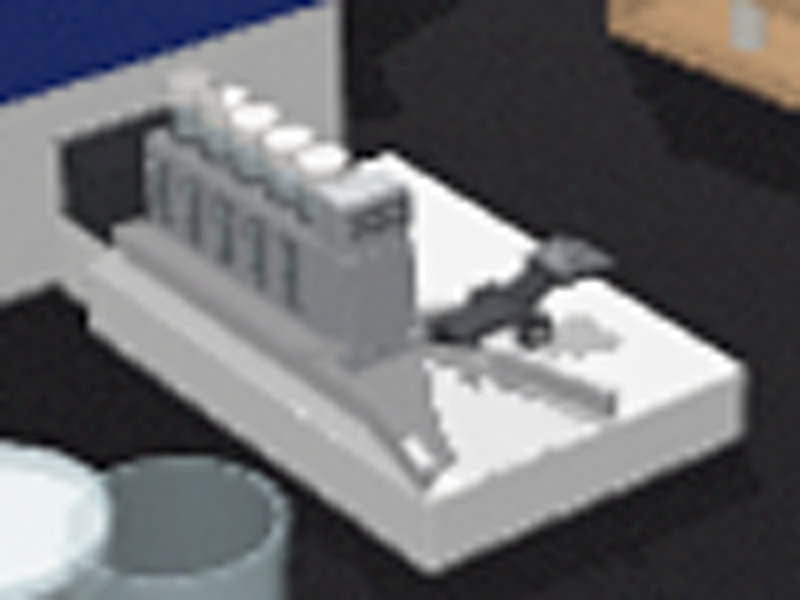

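View pics/c4.png

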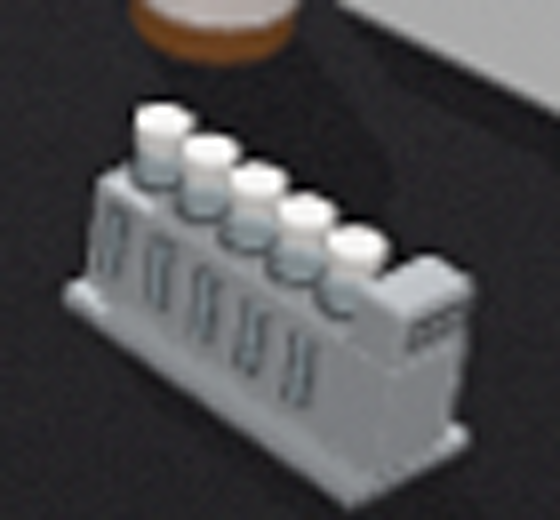

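Run:
```python
from h import *
T=lambda x,y,x0,y0,k:((x+.5)/k-.5+x0,(y+.5)/k-.5+y0)
t1=lambda x,y:T(x,y,110,135,6); t2=lambda x,y:T(x,y,280,120,6); s3=lambda x,y:T(x,y,195,115,8); s4=lambda x,y:T(x,y,325,165,8)
def fit(obs,name):
    L=[];W=[]
    for n,p,m in obs:
        X=onz(n,*p,m[2]/1000);L.append(m[:2]);W.append(X[:2]*1000)
    L=np.array(L,float);W=np.array(W)
    lc,wc=L.mean(0),W.mean(0);A=(L-lc);B=W-wc
    th=np.arctan2((A[:,0]*B[:,1]-A[:,1]*B[:,0]).sum(),(A*B).sum())
    R=np.array([[np.cos(th),-np.sin(th)],[np.sin(th),np.cos(th)]])
    o=wc-R@lc;print(name,o,np.degrees(th))
    print(np.c_[(W-(L@R.T+o))].round(1).tolist())
    # residual in local
a=[("top",t1(147,65),(68,-100,30)),("top",t1(680,77),(-150,-100,30)),("top",t1(480,112),(-74,-78,50.5)),("top",t1(392,272),(-55,0,98)),("top",t1(672,425),(-150,45,30)),("top",t1(125,412),(68,45,30))]
b=[("side",s3(742,370),(-150,-100,30)),("side",s3(428,500),(-150,45,30)),("side",s3(390,153),(68,-100,30)),("side",s3(90,272),(68,45,30)),("side",s3(367,190),(-55,0,98))]
fit(a,"sampler top");fit(b,"sampler side");fit(a+b,"both")
a=[("top",t2(449,162),(-55,0,68)),("top",t2(177,135),(53,0,69)) ,("top",t2(138,240),(65,25,3)),("top",t2(445,265),(-65,25,3)),("top",t2(424,124),(-45,-16,68)),("top",t2(474,127),(-65,-16,68)),("top",t2(471,200),(-65,16,68)),("top",t2(423,196),(-45,16,68))]
a.pop(1)
b=[("side",s4(70,296),(65,25,6)),("side",s4(350,497),(-65,25,6)),("side",s4(467,434),(-65,-25,6)),("side",s4(473,287),(-65,-16,68)),("side",s4(405,322),(-65,16,68)),("side",s4(362,286),(-45,16,68))]
fit(a,"next top");fit(b,"next side");fit(a+b,"both")
# caps
for n,f,L in(("top",t2,[(177,135),(231,140),(283,145),(334,150),(387,155)]),):
    for p in L: print((onz(n,*f(*p),.069)*1000).round(1))
for p in [(107,263),(160,266),(216,268),(272,270),(328,271)]: print("done",(onz("top",*t1(*p),.099)*1000).round(1))
```

```text
sampler top [552.6145406  154.05313972] 89.14227541251817
[[0.7, 1.2], [-0.1, -0.2], [-0.6, 0.7], [0.3, 0.9], [-0.9, -2.5], [0.6, 0.0]]
sampler side [552.03097198 154.42298776] 89.27264361817679
[[-2.4, 1.4], [1.0, 4.0], [2.3, 1.7], [-0.4, -5.5], [-0.5, -1.6]]
both [552.34467451 154.2151111 ] 89.20358357762571
[[1.0, 0.9], [0.0, -0.5], [-0.4, 0.4], [0.5, 0.7], [-0.8, -2.6], [0.9, -0.1], [-2.5, 1.7], [0.9, 4.1], [1.9, 2.1], [-0.8, -5.4], [-0.7, -1.4]]
next top [ 646.78609471 -263.09923252] 85.4932320828942
[[-0.3, 0.0], [0.6, -0.4], [0.4, -1.2], [-1.3, 1.0], [-0.9, 0.8], [0.8, 0.3], [0.8, -0.5]]
next side [ 645.74170951 -263.16610015] 85.21225215883015
[[-0.0, -2.5], [-1.5, 0.8], [1.2, 1.1], [-2.3, 0.7], [-0.3, 0.0], [2.8, -0.1]]
both [ 646.31624429 -263.13369689] 85.34434947629093
[[0.3, 0.0], [0.9, -0.4], [1.1, -1.2], [-0.7, 1.0], [-0.3, 0.9], [1.4, 0.3], [1.3, -0.5], [-0.4, -2.5], [-2.2, 0.8], [0.5, 1.0], [-3.0, 0.6], [-1.0, 0.0], [2.1, -0.1]]
[ 652.5 -209.    69. ]
[ 650.5 -230.6   69. ]
[ 648.5 -251.4   69. ]
[ 646.6 -271.8   69. ]
[ 644.6 -293.    69. ]
done [555.  207.4  99. ]
done [553.9 187.4  99. ]
done [553.2 166.2  99. ]
done [552.5 145.   99. ]
done [552.2 123.9  99. ]
```

Run:
```python
from h import *
im=cv2.imread("pics/top0.png")
m=(im.min(2)>150).astype(np.uint8); 
sub=np.zeros_like(m);sub[200:275,285:385]=m[200:275,285:385]
n,l,st,_=cv2.connectedComponentsWithStats(sub);k=1+st[1:,4].argmax();
r=cv2.minAreaRect(np.argwhere(l==k)[:,::-1].astype(np.float32));b=cv2.boxPoints(r)
cs=cv2.convexHull(np.argwhere(l==k)[:,::-1].astype(np.float32));q=cv2.approxPolyDP(cs,4,True)[:,0]
print(q)
P=np.array([onz("top",*p,.018)[:2]*1000 for p in q]);print(P.round(1),P.mean(0))
for i in range(len(P)):
    d=P[(i+1)%len(P)]-P[i];print(np.hypot(*d),np.degrees(np.arctan2(d[1],d[0])))
cv2.imwrite("pics/c5.png",cv2.resize(cv2.imread("pics/side0.png")[210:290,250:350],None,fx=7,fy=7,interpolation=cv2.INTER_CUBIC))
cv2.imwrite("pics/c6.png",cv2.resize(im[195:280,285:385],None,fx=7,fy=7,interpolation=cv2.INTER_CUBIC))
```

```text
[[378. 225.]
 [368. 267.]
 [293. 248.]
 [304. 205.]]
[[ 458.7 -380.5]
 [ 356.4 -352.9]
 [ 402.1 -171.5]
 [ 508.  -198.8]] [ 431.2910942  -275.93297055]
105.93120625247306 164.91627782890365
187.1087196782343 75.86162571720557
109.3661111636633 -14.487236331890097
188.22211325853573 -105.18780765525362
```

View pics/c6.png

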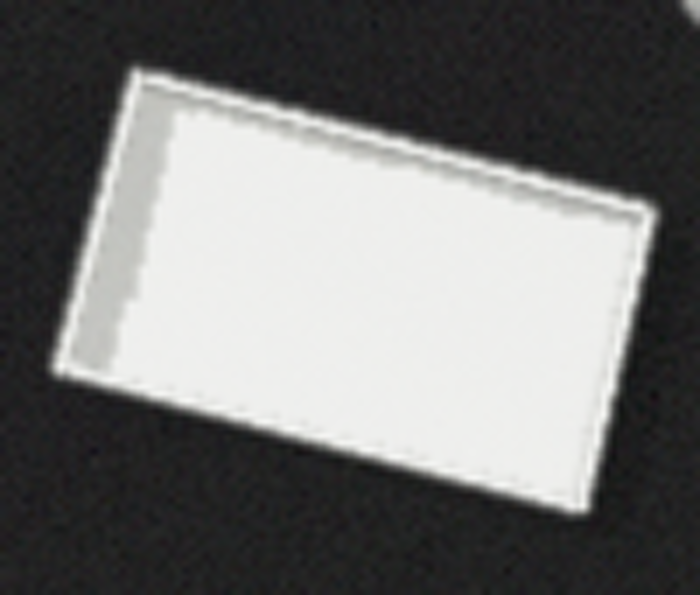

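Emit:
arm_command(slide=[[0,0,-0.03],[0,0,-0.03],[0,0,-0.03],[0,0,0],[0,0,0],[0,0,0],[0,0,0],[0,0,0]], angular=[[0,0,0],[0,0,0],[0,0,0],[0,0,8],[0,0,8],[0,0,8],[0,0,8],[0,0,8]], hand=[0,0,0,0,0,0,0,0], squeeze=20)

```text
time: 0.9
tool_pos: [0.1906, 0.6442, 0.325]
tcp_rot: [1.522, 2.746, -0.021]
wrist_force: [0.3, 0.4, 0.0]
width: 0.0
```

```bash
cat >> h.py <<'E'
from scipy.spatial.transform import Rotation as Ro
S0=np.array([552.5,154.2]);SY=89.1
def lane(x,y):
    c,s=np.cos(np.radians(SY)),np.sin(np.radians(SY));return S0+np.array([c*x-s*y,s*x+c*y])
def go(xy_mm,z_mm,psi):
    s=bot.read_state();p=s["tool_pos"]*1000;R=Ro.from_rotvec(s["tcp_rot"]).as_matrix()
    c,si=np.cos(np.radians(psi)),np.sin(np.radians(psi))
    Rt=np.array([[c,si,0],[si,-c,0],[0,0,-1]])
    d=np.array([*xy_mm,z_mm])-p
    print("now",p.round(1),"psi",np.degrees(np.arctan2(R[1,0],R[0,0])).round(2),"F",s["wrist_force"].round(1),"w",(s["width"]*85.4).round(1),"t",s["time"])
    print("shift now-tool mm",(R.T@d).round(1)," in target-tool axes",(Rt.T@d).round(1)," turn deg",np.degrees(Ro.from_matrix(R.T@Rt).as_rotvec()).round(2))
def lanecoord():
    s=bot.read_state();p=s["tool_pos"][:2]*1000-S0;c,si=np.cos(np.radians(SY)),np.sin(np.radians(SY));return np.array([c*p[0]+si*p[1],-si*p[0]+c*p[1]])
E
python3 -c "
from h import *
print(lane(-74,-84)); go(lane(-74,-84),320,SY)"
```

```text
[635.32729565  78.88971454]Traceback (most recent call last):
  File "<string>", line 3, in <module>
    print(lane(-74,-84)); go(lane(-74,-84),320,SY)
                          ~~^^^^^^^^^^^^^^^^^^^^^^
  File "h.py", line 23, in go
    print("now",p.round(1),"psi",np.degrees(np.arctan2(R[1,0],R[0,0])).round(2),"F",s["wrist_force"].round(1),"w",(s["width"]*85.4).round(1),"t",s["time"])
                                                                                                                  ^^^^^^^^^^^^^^^^^^^^^^^
AttributeError: 'float' object has no attribute 'round'
```

```bash
sed -i 's/(s\["width"\]\*85.4).round(1)/round(s["width"]*85.4,1)/' h.py
python3 -c "
from h import *
go([450,100],320,SY);go(lane(-74,-84),320,SY)"
```

```text
now [190.6 644.2 325. ] psi 122.0 F [0.3 0.4 0. ] w 0.0 t 0.9
shift now-tool mm [-598.9  -68.3   10.9]  in target-tool axes [-540.  268.    5.]  turn deg [-0.44  0.65 32.9 ]
now [190.6 644.2 325. ] psi 122.0 F [0.3 0.4 0. ] w 0.0 t 0.9
shift now-tool mm [-715.    77.7   10.3]  in target-tool axes [-558.2  453.6    5. ]  turn deg [-0.44  0.65 32.9 ]
```

Emit:
arm_command(slide=[[-0.05,0,0],[-0.05,0,0],[-0.05,0,0],[-0.05,0,0],[-0.05,0,0],[-0.05,0,0],[-0.05,0,0],[-0.05,0,0]], angular=[[0,0,8.2],[0,0,8.2],[0,0,8.2],[0,0,8.2],[0,0,0],[0,0,0],[0,0,0],[0,0,0]], hand=[0,0,0,0,0,0,0,0])

```text
time: 1.7
tool_pos: [0.2475, 0.2589, 0.3224]
tcp_rot: [2.252, 2.176, -0.034]
wrist_force: [1.0, -0.9, 0.7]
width: -0.001
```

```bash
python3 -c "
from h import *
go(lane(-74,-84),320,SY)"
```

```text
now [247.5 258.9 322.4] psi 88.03 F [ 1.  -0.9  0.7] w -0.1 t 1.7
shift now-tool mm [-166.5  393.8    3.1]  in target-tool axes [-173.9  390.6    2.4]  turn deg [-0.46  1.29 -1.08]
```

Emit:
arm_command(slide=[[-0.022,0.049,0],[-0.022,0.049,0],[-0.022,0.049,0],[-0.022,0.049,0],[-0.022,0.049,0],[-0.022,0.049,0],[-0.022,0.049,0],[-0.022,0.049,0]], angular=[[-0.5,1.3,-1.1],[0,0,0],[0,0,0],[0,0,0],[0,0,0],[0,0,0],[0,0,0],[0,0,0]], hand=[0,0,0,0,0,0,0,0])

```text
time: 2.5
tool_pos: [0.607, 0.0803, 0.3222]
tcp_rot: [-2.236, -2.205, -0.011]
wrist_force: [0.6, 1.0, 0.6]
width: 0.0
```

```bash
python3 -c "
from h import *
go(lane(-74,-84),130,SY)"
```

```text
now [607.   80.3 322.2] psi 89.2 F [0.6 1.  0.6] w 0.0 t 2.5
shift now-tool mm [ -2.2  27.6 192.3]  in target-tool axes [ -0.9  28.3 192.2]  turn deg [ 0.2  -0.35  0.1 ]
```

Emit:
arm_command(slide=[[-0.001,0.028,0.04],[0,0,0.04],[0,0,0.04],[0,0,0.04],[0,0,0.04],[0,0,0.02],[0,0,0],[0,0,0]], angular=[[0.2,-0.35,0.1],[0,0,0],[0,0,0],[0,0,0],[0,0,0],[0,0,0],[0,0,0],[0,0,0]], hand=[0,0,0,0,0,0,0,0])

```text
time: 3.3
tool_pos: [0.6418, 0.0727, 0.0902]
tcp_rot: [-2.247, -2.195, 0.005]
wrist_force: [-0.4, 0.3, 0.5]
width: -0.001
```

Run:
```python
from h import *
for n,b in(("top",(100,100,160,120)),("side",(195,85,133,100))):
    im=bot.read_camera(n)[:,:,::-1];x,y,w,h=b
    cv2.imwrite(f"pics/{n}1.png",cv2.resize(im[y:y+h,x:x+w],None,fx=5,fy=5,interpolation=cv2.INTER_CUBIC))
go(lane(-74,-84),62,SY)
```

```text
now [642.6  72.8  91.5] psi 88.64 F [-0.1  0.1  0.2] w -0.4 t 3.4
shift now-tool mm [ 6.  -7.4 29.4]  in target-tool axes [ 6.  -7.3 29.5]  turn deg [-0.03  0.1  -0.46]
```

View pics/top1.png

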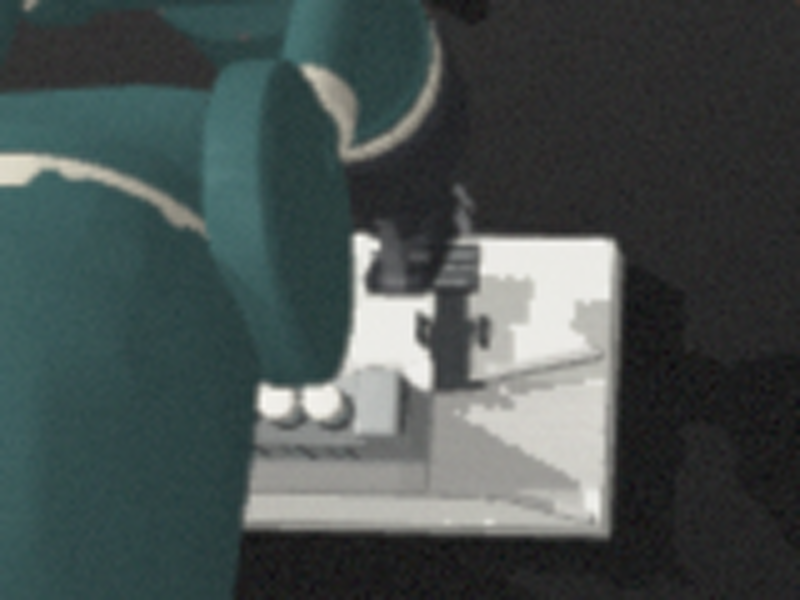

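View pics/side1.png

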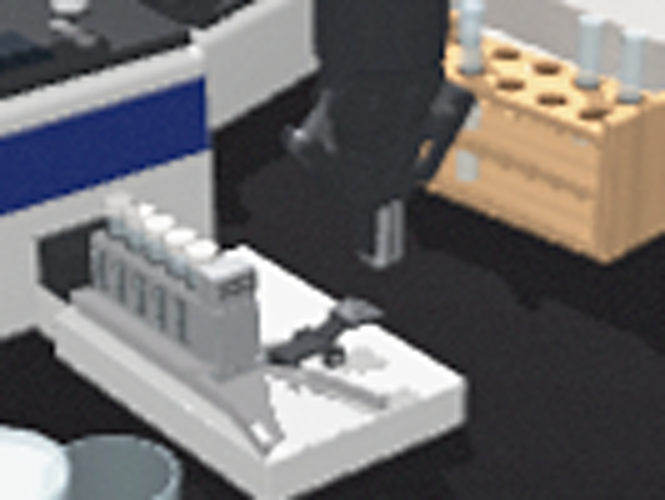

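Run:
```python
from h import *
s=bot.read_state();p=s["tool_pos"]
print(proj("side",p+[0,0,-.008]),proj("top",p+[0,0,-.008]))
go(lane(-74,-81),64,SY)
```

```text
[270.78959764 136.47622135] [189.62048966 143.62926722]
now [642.6  72.8  91.5] psi 88.64 F [-0.1  0.1  0.2] w -0.4 t 3.4
shift now-tool mm [  5.9 -10.4  27.5]  in target-tool axes [  6.  -10.3  27.5]  turn deg [-0.03  0.1  -0.46]
```

Emit:
arm_command(slide=[[0.006,-0.0103,0],[0,0,0.01],[0,0,0.01],[0,0,0.006],[0,0,0],[0,0,0],[0,0,0],[0,0,0]], angular=[[0,0,-0.5],[0,0,0],[0,0,0],[0,0,0],[0,0,0],[0,0,0],[0,0,0],[0,0,0]], hand=[0,0,0,0,0,0,0,0])

```text
time: 4.2
tool_pos: [0.6359, 0.0802, 0.0698]
tcp_rot: [2.231, 2.201, 0.011]
wrist_force: [-0.5, -1.1, 0.6]
width: 0.002
```

Run:
```python
from h import *
go(lane(-74,-81),60,SY)
```

```text
now [635.9  80.2  69.8] psi 89.21 F [-0.5 -1.1  0.6] w 0.2 t 4.2
shift now-tool mm [-1.3 -3.7  9.8]  in target-tool axes [-1.4 -3.6  9.8]  turn deg [0.59 0.03 0.11]
```

Emit:
arm_command(slide=[[-0.0015,-0.0035,0],[0,0,0.004],[0,0,0.003],[0,0,0.002],[0,0,0.002],[0,0,0],[0,0,0],[0,0,0]], angular=[[0.4,0,0],[0,0,0],[0,0,0],[0,0,0],[0,0,0],[0,0,0],[0,0,0],[0,0,0]], hand=[0,0,0,0,0,0,0,0])

```text
time: 5.0
tool_pos: [0.6328, 0.0785, 0.0586]
tcp_rot: [2.235, 2.204, 0.004]
wrist_force: [-0.3, 0.7, 0.0]
width: -0.003
```

Run:
```python
from h import *
go(lane(-74,-81),58,SY)
```

```text
now [632.8  78.5  58.6] psi 89.2 F [-0.3  0.7  0. ] w -0.2 t 5.0
shift now-tool mm [ 0.4 -0.5  0.6]  in target-tool axes [ 0.4 -0.5  0.6]  turn deg [0.22 0.03 0.1 ]
```

Emit:
arm_command(slide=[[0,0,0.001],[0,0,0.001],[0,0,0.001],[0,0,0.001],[0,0,0.001],[0,0,0],[0,0,0],[0,0,0]], angular=[[0,0,0],[0,0,0],[0,0,0],[0,0,0],[0,0,0],[0,0,0],[0,0,0],[0,0,0]], hand=[0,0,0,0,0,0,0,0])

```text
time: 5.8
tool_pos: [0.634, 0.0786, 0.0572]
tcp_rot: [2.233, 2.203, 0.006]
wrist_force: [-1.1, 0.2, 2.2]
width: 0.002
```

Emit:
arm_command(slide=[[0,0,0.002],[0,0,0.002],[0,0,0.002],[0,0,0.002],[0,0,0.002],[0,0,0.001],[0,0,0.001],[0,0,0.001]], angular=[[0,0,0],[0,0,0],[0,0,0],[0,0,0],[0,0,0],[0,0,0],[0,0,0],[0,0,0]], hand=[0,0,0,0,0,0,0,0])

```text
time: 6.6
tool_pos: [0.6399, 0.0788, 0.0497]
tcp_rot: [2.228, 2.197, 0.02]
wrist_force: [-0.7, 0.6, 5.2]
width: -0.002
```

Run:
```python
from h import *
for n,b in(("side",(195,85,133,100)),):
    im=bot.read_camera(n)[:,:,::-1];x,y,w,h=b
    cv2.imwrite(f"pics/{n}2.png",cv2.resize(im[y:y+h,x:x+w],None,fx=5,fy=5,interpolation=cv2.INTER_CUBIC))
go(lane(-74,-81),50,SY)
```

```text
now [639.9  78.8  49.7] psi 89.21 F [-0.7  0.1  5.9] w -0.4 t 6.65
shift now-tool mm [ 0.1 -7.6 -0.4]  in target-tool axes [ 0.1 -7.6 -0.3]  turn deg [ 1.03 -0.02  0.11]
```

View pics/side2.png

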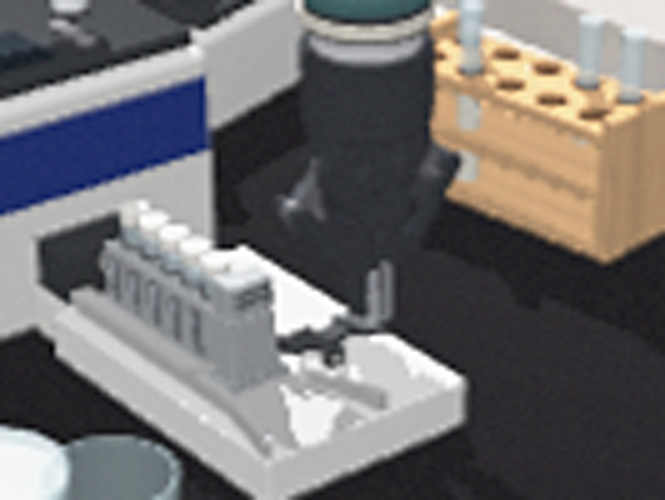

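Emit:
arm_command(slide=[[0,0,-0.005],[0,0,-0.015],[0,0,-0.03],[0,0,-0.03],[0,0,-0.03],[0,0,-0.02],[0,0,0],[0,0,0]], angular=[[0,0,0],[0,0,0],[1,0,0],[0,0,0],[0,0,0],[0,0,0],[0,0,0],[0,0,0]], hand=[0,0,0,0,0.065,0.065,0.065,0.065])

```text
time: 7.45
tool_pos: [0.6374, 0.0787, 0.1858]
tcp_rot: [-2.235, -2.205, 0.003]
wrist_force: [-0.5, -0.6, -0.7]
width: 0.68
```

Run:
```python
from h import *
for n,b in(("side",(195,85,133,100)),("top",(100,100,160,120))):
    im=bot.read_camera(n)[:,:,::-1];x,y,w,h=b
    cv2.imwrite(f"pics/{n}3.png",cv2.resize(im[y:y+h,x:x+w],None,fx=5,fy=5,interpolation=cv2.INTER_CUBIC))
go(lane(-15,0),150,SY)
```

```text
now [637.1  78.7 184.9] psi 89.22 F [-0.1 -0.4  0.1] w 64.9 t 7.55
shift now-tool mm [ 59.3 -85.5  35.3]  in target-tool axes [ 59.1 -85.8  34.9]  turn deg [-0.22 -0.    0.12]
```

View pics/side3.png

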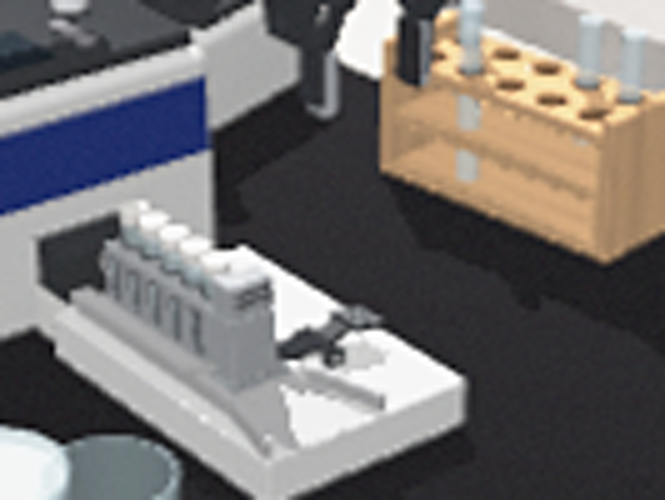

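View pics/top3.png

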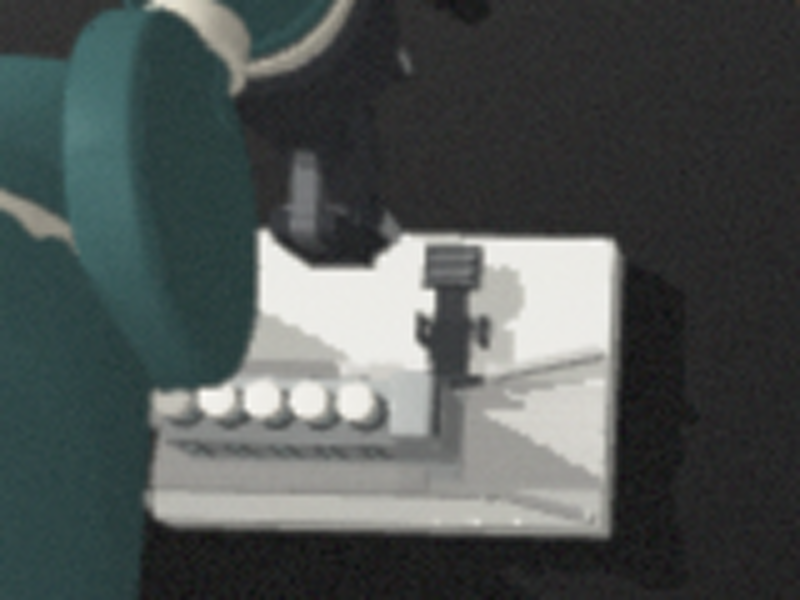

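Emit:
arm_command(slide=[[0.03,-0.045,0],[0.03,-0.043,0],[0,0,0],[0,0,0.02],[0,0,0.02],[0,0,0],[0,0,0],[0,0,0]], angular=[[0,0,0],[0,0,0],[0,0,0],[0,0,0],[0,0,0],[0,0,0],[0,0,0],[0,0,0]], hand=[0.065,0.065,0.065,0.065,0.065,0.065,0.065,0.065])

```text
time: 8.35
tool_pos: [0.544, 0.137, 0.1321]
tcp_rot: [-2.227, -2.196, 0.03]
wrist_force: [-0.4, 0.5, 0.8]
width: 0.757
```

Run:
```python
from h import *
go(lane(-15,0),62,SY)
```

```text
now [544.  137.  132.1] psi 89.2 F [-0.4  0.5  0.8] w 64.7 t 8.35
shift now-tool mm [ 2.6  9.8 69.9]  in target-tool axes [ 2.3  8.2 70.1]  turn deg [-1.32  0.25  0.1 ]
```

Emit:
arm_command(slide=[[0.0025,0.008,0],[0,0,0],[0,0,0.015],[0,0,0.015],[0,0,0.01],[0,0,0],[0,0,0],[0,0,0]], angular=[[-1.3,0.2,0.1],[0,0,0],[0,0,0],[0,0,0],[0,0,0],[0,0,0],[0,0,0],[0,0,0]], hand=[0.065,0.065,0.065,0.065,0.065,0.065,0.065,0.065])

```text
time: 9.15
tool_pos: [0.5545, 0.1392, 0.0896]
tcp_rot: [2.238, 2.201, 0.004]
wrist_force: [-0.4, 1.1, 0.4]
width: 0.76
```

Run:
```python
from h import *
go(lane(-15,0),62,SY)
for n,b in(("side",(195,85,133,100)),):
    im=bot.read_camera(n)[:,:,::-1];x,y,w,h=b
    cv2.imwrite(f"pics/{n}4.png",cv2.resize(im[y:y+h,x:x+w],None,fx=5,fy=5,interpolation=cv2.INTER_CUBIC))
```

```text
now [554.5 139.2  89.6] psi 89.03 F [-0.4  1.1  0.4] w 64.9 t 9.15
shift now-tool mm [-0.  -2.3 27.6]  in target-tool axes [-0.  -2.2 27.6]  turn deg [ 0.22  0.01 -0.07]
```

View pics/side4.png

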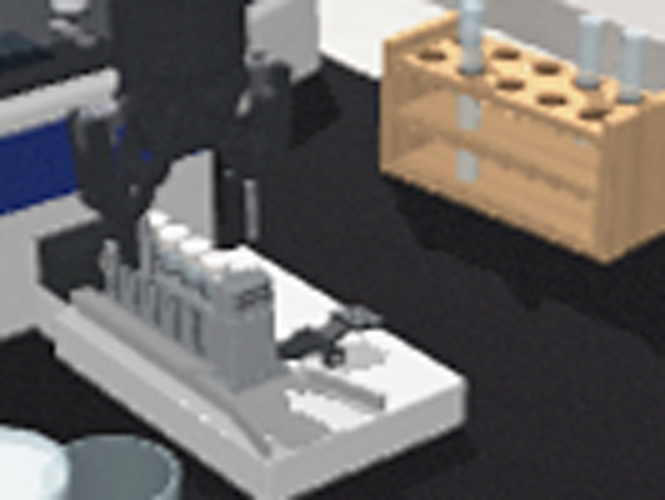

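Emit:
arm_command(slide=[[0,-0.002,0.01],[0,0,0.01],[0,0,0.006],[0,0,0],[0,0,0],[0,0,0],[0,0,0],[0,0,0]], angular=[[0,0,0],[0,0,0],[0,0,0],[0,0,0],[0,0,0],[0,0,0],[0,0,0],[0,0,0]], hand=[0.065,0.065,0.065,0.065,0.065,0.065,0.065,0.065])

```text
time: 10.0
tool_pos: [0.5535, 0.1395, 0.0626]
tcp_rot: [2.237, 2.2, 0.007]
wrist_force: [-0.1, -1.1, -1.0]
width: 0.763
```

Run:
```python
from h import *
go(lane(-15,0),62,SY)
```

```text
now [553.5 139.5  62.6] psi 89.04 F [-0.1 -1.1 -1. ] w 65.2 t 10.0
shift now-tool mm [-0.3 -1.2  0.6]  in target-tool axes [-0.3 -1.2  0.6]  turn deg [ 0.36 -0.02 -0.06]
```

Emit:
arm_command(slide=[[0,-0.001,0.0015],[0,0,0],[0,0,0],[0,0,0],[0,0,0],[0,0,0],[0,0,0],[0,0,0]], angular=[[0.35,0,0],[0,0,0],[0,0,0],[0,0,0],[0,0,0],[0,0,0],[0,0,0],[0,0,0]], hand=[0.06,0.05,0.042,0.038,0.034,0.02,0.02,0.02], squeeze=25)

```text
time: 10.8
tool_pos: [0.5527, 0.1396, 0.0619]
tcp_rot: [-2.24, -2.202, -0.001]
wrist_force: [-0.4, -0.7, 0.4]
width: 0.372
```

Run:
```python
from h import *
go(lane(-15,0),62,SY)
```

```text
now [552.7 139.6  61.9] psi 89.03 F [-0.4 -0.7  0.4] w 31.7 t 10.8
shift now-tool mm [-0.4 -0.4 -0.1]  in target-tool axes [-0.4 -0.4 -0.1]  turn deg [ 0.02 -0.04 -0.07]
```

Emit:
arm_command(slide=[[-0.004,0,0],[-0.005,0,0],[-0.005,0,0],[-0.005,0,0],[-0.005,0,0],[-0.005,0,0],[-0.005,0,0],[0,0,0]], angular=[[0,0,0],[0,0,0],[0,0,0],[0,0,0],[0,0,0],[0,0,0],[0,0,0],[0,0,0]], hand=[0.02,0.02,0.02,0.02,0.02,0.02,0.02,0.02], squeeze=30)

```text
time: 11.6
tool_pos: [0.5519, 0.1049, 0.0619]
tcp_rot: [-2.239, -2.2, -0.005]
wrist_force: [-0.8, 2.3, 0.6]
width: 0.367
```

Run:
```python
from h import *
go(lane(-165,0),62,SY)
for n,b in(("side",(195,85,133,100)),):
    im=bot.read_camera(n)[:,:,::-1];x,y,w,h=b
    cv2.imwrite(f"pics/{n}5.png",cv2.resize(im[y:y+h,x:x+w],None,fx=5,fy=5,interpolation=cv2.INTER_CUBIC))
```

```text
now [551.9 104.9  61.9] psi 89.01 F [-0.8  2.3  0.6] w 31.3 t 11.6
shift now-tool mm [-115.7   -0.    -0.6]  in target-tool axes [-1.157e+02 -2.000e-01 -1.000e-01]  turn deg [ 0.03 -0.24 -0.09]
```

View pics/side5.png

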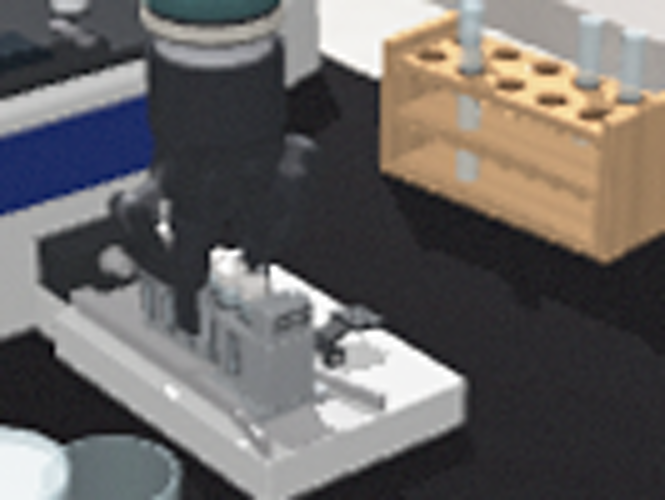

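Emit:
arm_command(slide=[[-0.01,0,0],[-0.012,0,0],[-0.012,0,0],[-0.012,0,0],[-0.012,0,0],[-0.01,0,0],[-0.008,0,0],[0,0,0]], angular=[[0,-0.2,0],[0,0,0],[0,0,0],[0,0,0],[0,0,0],[0,0,0],[0,0,0],[0,0,0]], hand=[0.02,0.02,0.02,0.02,0.02,0.02,0.02,0.02])

```text
time: 12.45
tool_pos: [0.5501, 0.0248, 0.0619]
tcp_rot: [-2.239, -2.201, -0.002]
wrist_force: [-1.1, 1.4, -0.4]
width: 0.374
```

Run:
```python
from h import *
go(lane(-172,0),62,SY)
```

```text
now [550.1  24.8  61.9] psi 89.01 F [-1.1  1.4 -0.4] w 31.9 t 12.45
shift now-tool mm [-42.6   0.4  -0.2]  in target-tool axes [-42.6   0.4  -0.1]  turn deg [-0.02 -0.12 -0.09]
```

Emit:
arm_command(slide=[[-0.01,0,0],[-0.01,0,0],[-0.01,0,0],[-0.01,0,0],[-0.006,0,0],[0,0,0],[0,0,0],[0,0,0]], angular=[[0,0,0],[0,0,0],[0,0,0],[0,0,0],[0,0,0],[0,0,0],[0,0,0],[0,0,0]], hand=[0.02,0.02,0.02,0.02,0.02,0.02,0.02,0.02])

```text
time: 13.25
tool_pos: [0.5495, -0.0266, 0.0617]
tcp_rot: [-2.242, -2.2, -0.001]
wrist_force: [0.5, 0.6, 0.9]
width: 0.37
```

Run:
```python
from h import *
go(lane(-172,0),62,SY)
for n,b in(("side",(195,85,133,100)),("top",(120,100,160,120))):
    im=bot.read_camera(n)[:,:,::-1];x,y,w,h=b
    cv2.imwrite(f"pics/{n}6.png",cv2.resize(im[y:y+h,x:x+w],None,fx=5,fy=5,interpolation=cv2.INTER_CUBIC))
```

```text
now [549.5 -26.6  61.7] psi 88.91 F [0.5 0.6 0.9] w 31.6 t 13.25
shift now-tool mm [ 8.8  0.2 -0.3]  in target-tool axes [ 8.8  0.2 -0.3]  turn deg [ 0.01 -0.02 -0.19]
```

View pics/side6.png

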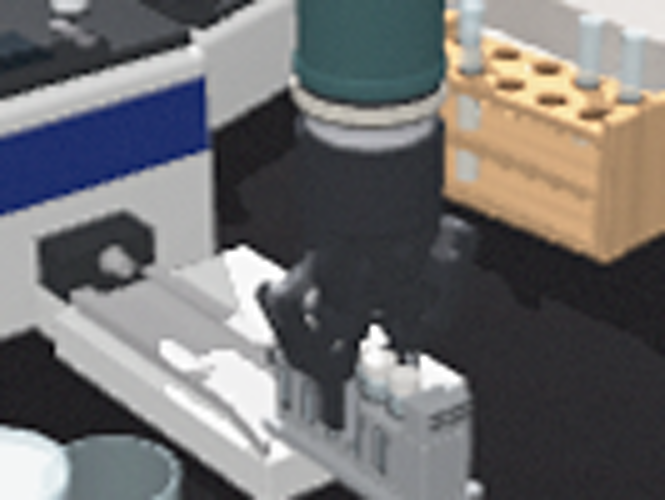

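View pics/top6.png

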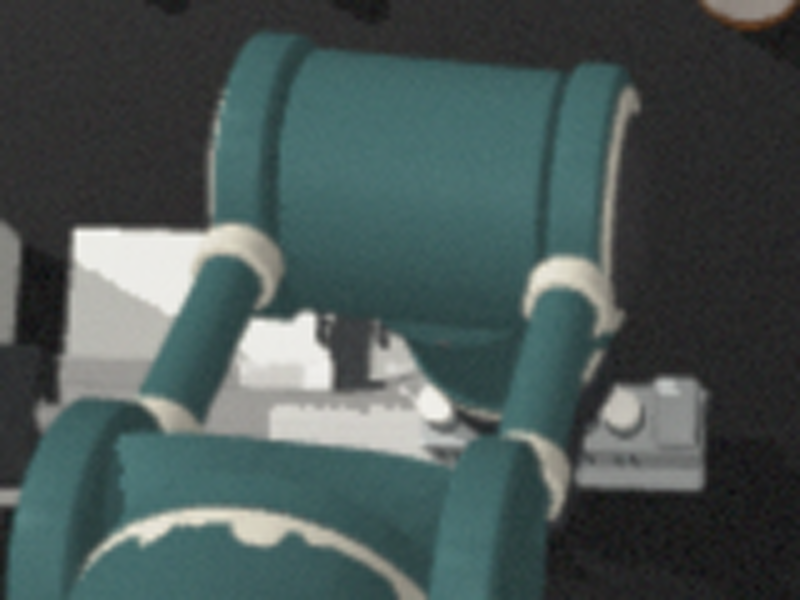

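Emit:
arm_command(slide=[[0,0,-0.004],[0,0,-0.008],[0,0,-0.02],[0,0,-0.03],[0,0,-0.03],[0,0,-0.02],[0,0,-0.005],[0,0,0]], angular=[[0,0,0],[0,0,0],[0,0,0],[0,0,0],[0,0,0],[0,0,0],[0,0,0],[0,0,0]], hand=[0.02,0.02,0.02,0.02,0.02,0.02,0.02,0.02], squeeze=35)

```text
time: 14.15
tool_pos: [0.5446, -0.0253, 0.1795]
tcp_rot: [-2.233, -2.199, 0.013]
wrist_force: [-0.3, 0.3, -3.2]
width: 0.366
```

Run:
```python
from h import *
go([431,-276],180,75.5)
for n in("side",):
    im=bot.read_camera(n)[:,:,::-1]
    cv2.imwrite(f"pics/{n}7.png",im)
```

```text
now [544.6 -25.3 179.5] psi 89.13 F [-0.3  0.3 -3.2] w 31.3 t 14.15
shift now-tool mm [-252.4 -109.7    1. ]  in target-tool axes [-271.2  -47.2   -0.5]  turn deg [-0.63  0.13 13.63]
```

View pics/side7.png

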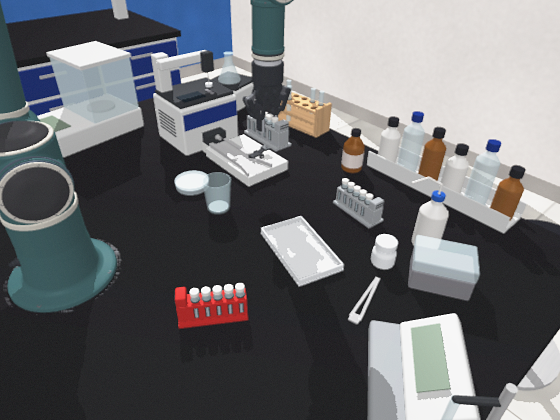

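Emit:
arm_command(slide=[[-0.01,-0.002,0],[-0.02,-0.003,0],[-0.03,-0.005,0],[-0.035,-0.006,0],[-0.035,-0.006,0],[-0.035,-0.006,0],[-0.035,-0.006,0],[-0.025,-0.005,0]], angular=[[-0.5,0,3.5],[0,0,3.5],[0,0,3.5],[0,0,3.1],[0,0,0],[0,0,0],[0,0,0],[0,0,0]], hand=[0.02,0.02,0.02,0.02,0.02,0.02,0.02,0.02])

```text
time: 15.0
tool_pos: [0.45, -0.2375, 0.1644]
tcp_rot: [-2.469, -1.91, 0.023]
wrist_force: [0.5, -0.3, -4.1]
width: 0.373
```

Run:
```python
from h import *
go([431,-276],180,75.5)
```

```text
now [ 450.  -237.5  164.4] psi 75.45 F [ 0.5 -0.3 -4.1] w 31.9 t 15.0
shift now-tool mm [-42.1  -9.1 -15.4]  in target-tool axes [-42.1  -8.7 -15.6]  turn deg [-1.45 -0.04 -0.05]
```

Emit:
arm_command(slide=[[-0.018,-0.004,0],[-0.015,-0.004,0],[-0.008,0,0],[0,0,0],[0,0,0],[0,0,0],[0,0,0],[0,0,0]], angular=[[-0.7,0,0],[-0.7,0,0],[0,0,0],[0,0,0],[0,0,0],[0,0,0],[0,0,0],[0,0,0]], hand=[0.02,0.02,0.02,0.02,0.02,0.02,0.02,0.02])

```text
time: 15.8
tool_pos: [0.4258, -0.2744, 0.1552]
tcp_rot: [-2.475, -1.908, 0.007]
wrist_force: [-0.4, -0.4, -3.6]
width: 0.368
```

Run:
```python
from h import *
go([431,-276],37,75.5)
for n in("side","top"):
    im=bot.read_camera(n)[:,:,::-1]
    cv2.imwrite(f"pics/{n}8.png",im)
```

```text
now [ 425.8 -274.4  155.2] psi 75.26 F [-0.4 -0.4 -3.6] w 31.5 t 15.8
shift now-tool mm [ -0.9   7.3 118.1]  in target-tool axes [ -0.2   5.5 118.2]  turn deg [-0.88 -0.37 -0.24]
```

View pics/side8.png

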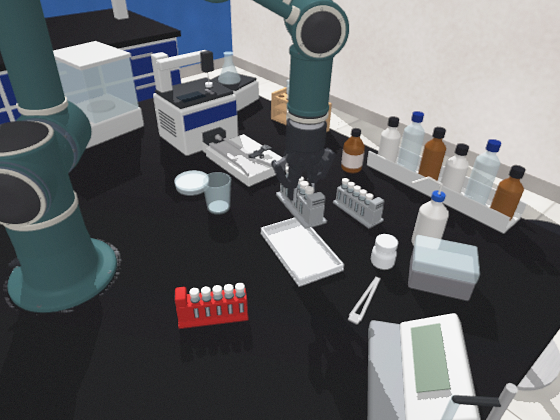

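View pics/top8.png

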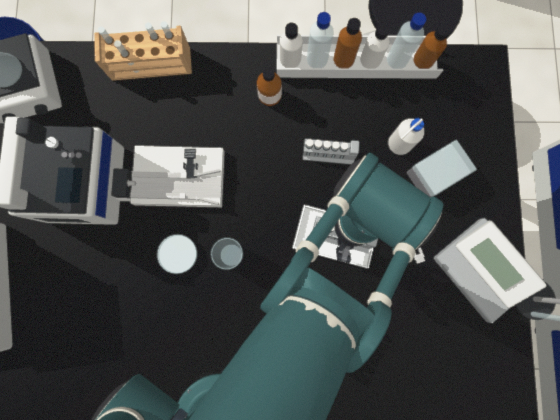

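Emit:
arm_command(slide=[[0,0.005,0.005],[0,0,0.015],[0,0,0.02],[0,0,0.02],[0,0,0.015],[0,0,0.01],[0,0,0],[0,0,0]], angular=[[-0.8,-0.4,-0.2],[0,0,0],[0,0,0],[0,0,0],[0,0,0],[0,0,0],[0,0,0],[0,0,0]], hand=[0.02,0.02,0.02,0.02,0.02,0.02,0.02,0.02])

```text
time: 16.7
tool_pos: [0.4348, -0.2767, 0.0683]
tcp_rot: [2.475, 1.92, 0.003]
wrist_force: [1.5, -0.2, -2.6]
width: 0.367
```

Run:
```python
from h import *
go([431,-276],36,75.5)
```

```text
now [ 434.8 -276.7   68.3] psi 75.6 F [ 1.5 -0.2 -2.6] w 31.3 t 16.7
shift now-tool mm [-0.2 -4.1 32.2]  in target-tool axes [-0.3 -3.8 32.3]  turn deg [0.49 0.25 0.1 ]
```

Emit:
arm_command(slide=[[0,-0.0035,0],[0,0,0.006],[0,0,0.007],[0,0,0.006],[0,0,0.005],[0,0,0.002],[0,0,0],[0,0,0]], angular=[[0.4,0.2,0],[0,0,0],[0,0,0],[0,0,0],[0,0,0],[0,0,0],[0,0,0],[0,0,0]], hand=[0.02,0.02,0.02,0.02,0.02,0.02,0.02,0.02])

```text
time: 17.5
tool_pos: [0.4331, -0.2772, 0.0426]
tcp_rot: [2.478, 1.922, 0.003]
wrist_force: [0.0, 0.9, -3.5]
width: 0.366
```

Run:
```python
from h import *
go([431,-276],36,75.5)
im=bot.read_camera("side")[:,:,::-1];x,y,w,h=240,165,133,120
cv2.imwrite("pics/side9.png",cv2.resize(im[y:y+h,x:x+w],None,fx=5,fy=5,interpolation=cv2.INTER_CUBIC))
```

```text
now [ 433.1 -277.2   42.6] psi 75.6 F [ 0.   0.9 -3.5] w 31.2 t 17.5
shift now-tool mm [ 0.7 -2.4  6.6]  in target-tool axes [ 0.6 -2.4  6.6]  turn deg [0.33 0.14 0.1 ]
```

View pics/side9.png

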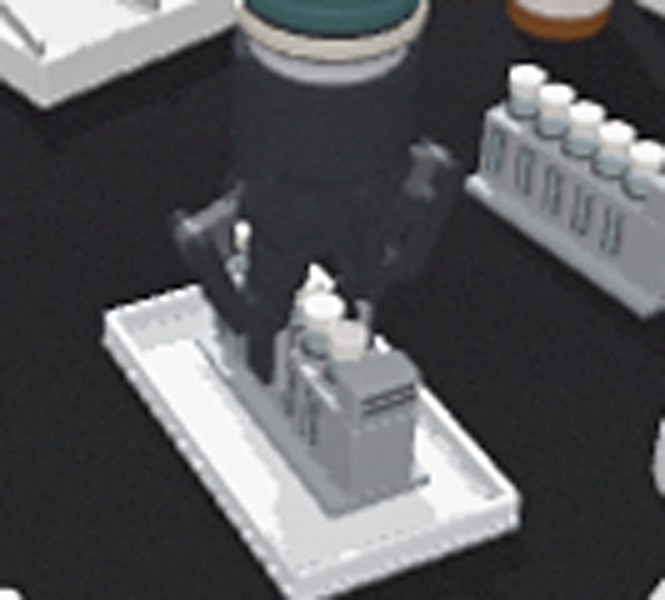

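Emit:
arm_command(slide=[[0,-0.001,0.002],[0,0,0.002],[0,0,0.0015],[0,0,0.001],[0,0,0.001],[0,0,0.001],[0,0,0],[0,0,0]], angular=[[0.2,0.1,0],[0,0,0],[0,0,0],[0,0,0],[0,0,0],[0,0,0],[0,0,0],[0,0,0]], hand=[0.02,0.02,0.02,0.02,0.02,0.02,0.02,0.02])

```text
time: 18.35
tool_pos: [0.4332, -0.2777, 0.0363]
tcp_rot: [2.479, 1.923, 0.002]
wrist_force: [-0.7, 0.2, -3.4]
width: 0.366
```

Emit:
arm_command(slide=[[0,0,0.001],[0,0,0.001],[0,0,0.001],[0,0,0],[0,0,0],[0,0,0],[0,0,0],[0,0,0]], angular=[[0,0,0],[0,0,0],[0,0,0],[0,0,0],[0,0,0],[0,0,0],[0,0,0],[0,0,0]], hand=[0.02,0.02,0.02,0.02,0.02,0.02,0.02,0.02])

```text
time: 19.15
tool_pos: [0.4337, -0.278, 0.0359]
tcp_rot: [2.48, 1.924, 0.002]
wrist_force: [0.1, 1.1, 0.4]
width: 0.363
```

Emit:
arm_command(slide=[[0,0,0],[0,0,0],[0,0,0],[0,0,0],[0,0,-0.01],[0,0,-0.02],[0,0,-0.03],[0,0,-0.03]], angular=[[0,0,0],[0,0,0],[0,0,0],[0,0,0],[0,0,0],[0,0,0],[0,0,0],[0,0,0]], hand=[0.036,0.042,0.055,0.065,0.065,0.065,0.065,0.065])

```text
time: 19.95
tool_pos: [0.4311, -0.2763, 0.126]
tcp_rot: [-2.479, -1.923, 0.002]
wrist_force: [-0.1, -0.2, 0.1]
width: 0.759
```

Run:
```python
from h import *
go([646.5,-263],160,85.2)
im=bot.read_camera("side")[:,:,::-1];x,y,w,h=240,165,133,120
cv2.imwrite("pics/side10.png",cv2.resize(im[y:y+h,x:x+w],None,fx=5,fy=5,interpolation=cv2.INTER_CUBIC))
```

```text
now [ 431.1 -276.3  126. ] psi 75.61 F [-0.1 -0.2  0.1] w 64.8 t 19.95
shift now-tool mm [ 66.4 205.2 -34.7]  in target-tool axes [ 31.3 213.5 -34. ]  turn deg [-0.21 -0.11 -9.59]
```

View pics/side10.png

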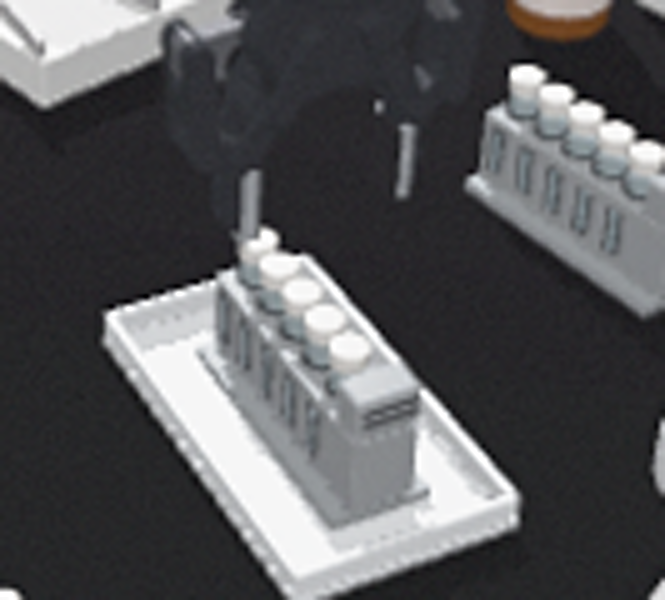

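Emit:
arm_command(slide=[[0,0,-0.035],[0.008,0.03,-0.005],[0.006,0.04,0],[0.006,0.04,0],[0.005,0.04,0],[0.004,0.035,0],[0,0.02,0],[0,0,0]], angular=[[0,0,0],[0,0,-5],[0,0,-4.6],[0,0,0],[0,0,0],[0,0,0],[0,0,0],[0,0,0]], hand=[0.065,0.065,0.065,0.065,0.065,0.065,0.065,0.065])

```text
time: 20.8
tool_pos: [0.6517, -0.2758, 0.1871]
tcp_rot: [2.291, 2.118, 0.009]
wrist_force: [-0.4, -0.5, -0.9]
width: 0.764
```

Run:
```python
from h import *
go([646.5,-263],100,85.2)
```

```text
now [ 651.7 -275.8  187.1] psi 85.51 F [-0.4 -0.5 -0.9] w 65.2 t 20.8
shift now-tool mm [13.2 -7.9 86.8]  in target-tool axes [12.3 -6.3 87.1]  turn deg [1.13 0.57 0.32]
```

Emit:
arm_command(slide=[[0.012,-0.006,0.005],[0,0,0.02],[0,0,0.02],[0,0,0.02],[0,0,0.01],[0,0,0],[0,0,0],[0,0,0]], angular=[[1.1,0.55,0.3],[0,0,0],[0,0,0],[0,0,0],[0,0,0],[0,0,0],[0,0,0],[0,0,0]], hand=[0.065,0.065,0.065,0.065,0.065,0.065,0.065,0.065])

```text
time: 21.6
tool_pos: [0.6388, -0.2589, 0.1117]
tcp_rot: [-2.31, -2.117, 0.004]
wrist_force: [0.2, 0.4, 0.2]
width: 0.759
```

Run:
```python
from h import *
go([646.5,-263],33,85.2)
im=bot.read_camera("side")[:,:,::-1];x,y,w,h=300,115,133,120
cv2.imwrite("pics/side11.png",cv2.resize(im[y:y+h,x:x+w],None,fx=5,fy=5,interpolation=cv2.INTER_CUBIC))
```

```text
now [ 638.8 -258.9  111.7] psi 85.02 F [0.2 0.4 0.2] w 64.8 t 21.6
shift now-tool mm [-3.7  8.6 78.6]  in target-tool axes [-3.4  8.  78.7]  turn deg [-0.43 -0.21 -0.18]
```

View pics/side11.png

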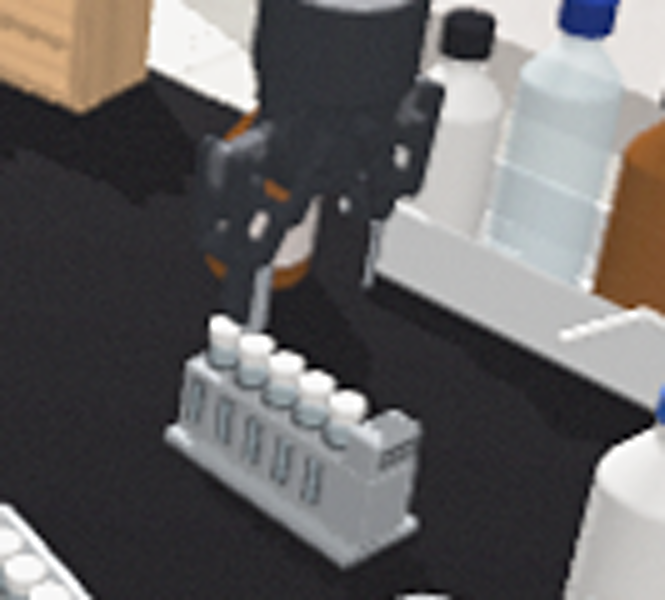

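Emit:
arm_command(slide=[[-0.003,0.007,0],[0,0,0],[0,0,0.015],[0,0,0.015],[0,0,0.008],[0,0,0],[0,0,0],[0,0,0]], angular=[[-0.4,-0.2,0],[0,0,0],[0,0,0],[0,0,0],[0,0,0],[0,0,0],[0,0,0],[0,0,0]], hand=[0.065,0.065,0.065,0.065,0.065,0.065,0.065,0.065])

```text
time: 22.45
tool_pos: [0.6473, -0.2635, 0.0715]
tcp_rot: [2.314, 2.121, 0.001]
wrist_force: [-0.1, 0.5, 0.7]
width: 0.76
```

Run:
```python
from h import *
go([646.5,-263],33,85.2)
im=bot.read_camera("side")[:,:,::-1];x,y,w,h=300,115,133,120
cv2.imwrite("pics/side12.png",cv2.resize(im[y:y+h,x:x+w],None,fx=5,fy=5,interpolation=cv2.INTER_CUBIC))
```

```text
now [ 647.3 -263.5   71.5] psi 85.01 F [-0.1  0.5  0.7] w 64.9 t 22.45
shift now-tool mm [ 0.5 -0.9 38.5]  in target-tool axes [ 0.4 -0.8 38.5]  turn deg [ 0.13  0.05 -0.19]
```

View pics/side12.png

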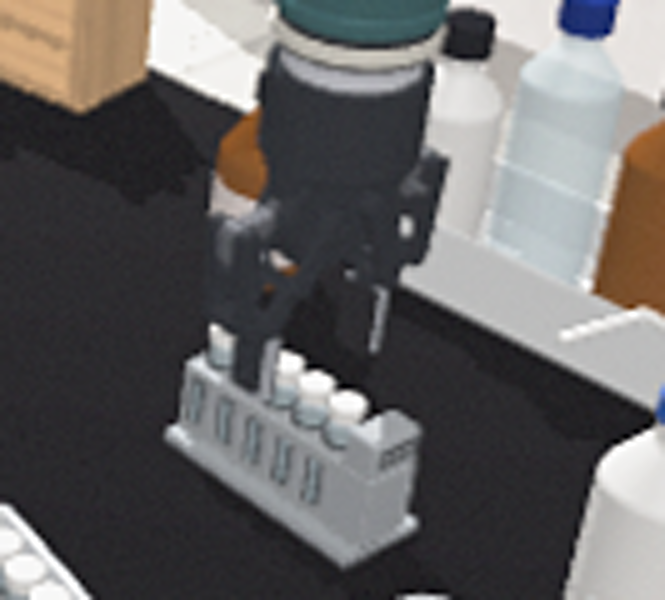

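Emit:
arm_command(slide=[[0,-0.0005,0.012],[0,0,0.012],[0,0,0.01],[0,0,0.003],[0,0,0],[0,0,0],[0,0,0],[0,0,0]], angular=[[0,0,-0.1],[0,0,0],[0,0,0],[0,0,0],[0,0,0],[0,0,0],[0,0,0],[0,0,0]], hand=[0.065,0.065,0.065,0.065,0.065,0.065,0.065,0.065])

```text
time: 23.3
tool_pos: [0.6475, -0.2638, 0.0321]
tcp_rot: [2.311, 2.122, 0.002]
wrist_force: [-1.0, 0.2, 0.2]
width: 0.759
```

Run:
```python
from h import *
go([646.5,-263],32,85.2)
```

```text
now [ 647.5 -263.8   32.1] psi 85.12 F [-1.   0.2  0.2] w 64.8 t 23.3
shift now-tool mm [ 0.7 -1.   0.1]  in target-tool axes [ 0.7 -1.   0.1]  turn deg [ 0.21  0.09 -0.08]
```

Emit:
arm_command(slide=[[0,-0.0005,0],[0,0,0],[0,0,0],[0,0,0],[0,0,0],[0,0,0],[0,0,0],[0,0,0]], angular=[[0.2,0.1,0],[0,0,0],[0,0,0],[0,0,0],[0,0,0],[0,0,0],[0,0,0],[0,0,0]], hand=[0.055,0.048,0.042,0.038,0.034,0.02,0.02,0.02], squeeze=40)

```text
time: 24.1
tool_pos: [0.6478, -0.2643, 0.0339]
tcp_rot: [2.313, 2.124, 0.002]
wrist_force: [0.0, -0.1, 0.7]
width: 0.366
```

Emit:
arm_command(slide=[[0,0,-0.004],[0,0,-0.01],[0,0,-0.02],[0,0,-0.03],[0,0,-0.03],[0,0,-0.02],[0,0,0],[0,0,0]], angular=[[0,0,0],[0,0,0],[0,0,0],[0,0,0],[0,0,0],[0,0,0],[0,0,0],[0,0,0]], hand=[0.02,0.02,0.02,0.02,0.02,0.02,0.02,0.02])

```text
time: 24.9
tool_pos: [0.6434, -0.262, 0.1476]
tcp_rot: [-2.307, -2.119, 0.005]
wrist_force: [0.4, 0.2, -3.5]
width: 0.368
```

Run:
```python
from h import *
# lane line: TCP at lane x -181 was (549.5,-26.6)
go([549.4,-30],150,SY)
im=bot.read_camera("side")[:,:,::-1];x,y,w,h=300,95,133,120
cv2.imwrite("pics/side13.png",cv2.resize(im[y:y+h,x:x+w],None,fx=5,fy=5,interpolation=cv2.INTER_CUBIC))
```

```text
now [ 643.4 -262.   147.6] psi 85.12 F [ 0.4  0.2 -3.5] w 31.4 t 24.9
shift now-tool mm [ 223.2 -113.4   -0.6]  in target-tool axes [230.5 -97.7  -2.4]  turn deg [-0.49 -0.23 -3.98]
```

View pics/side13.png

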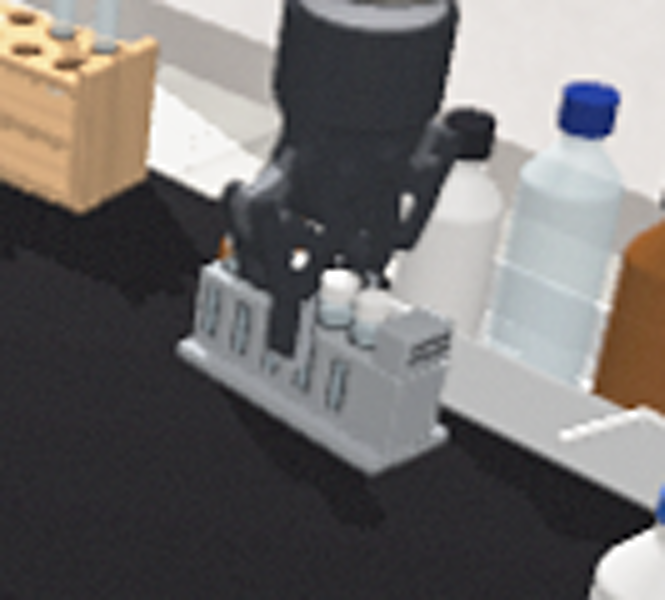

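Emit:
arm_command(slide=[[0.01,-0.005,0],[0.025,-0.012,0],[0.033,-0.014,0],[0.035,-0.015,0],[0.035,-0.015,0],[0.035,-0.015,0],[0.025,-0.01,0],[0.01,-0.004,0]], angular=[[-0.5,-0.2,-2],[0,0,-2],[0,0,0],[0,0,0],[0,0,0],[0,0,0],[0,0,0],[0,0,0]], hand=[0.02,0.02,0.02,0.02,0.02,0.02,0.02,0.02], squeeze=50)

```text
time: 25.75
tool_pos: [0.5419, -0.0411, 0.1333]
tcp_rot: [-2.213, -2.202, 0.015]
wrist_force: [-0.3, -0.8, -3.6]
width: 0.363
```

Run:
```python
from h import *
go([549.4,-30],75,SY)
```

```text
now [541.9 -41.1 133.3] psi 89.7 F [-0.3 -0.8 -3.6] w 31.0 t 25.75
shift now-tool mm [10.7  8.6 58.2]  in target-tool axes [11.2  7.3 58.3]  turn deg [-1.16 -0.39  0.61]
```

Emit:
arm_command(slide=[[0.006,0.007,0],[0,0,0],[0,0,0.01],[0,0,0.015],[0,0,0.01],[0,0,0],[0,0,0],[0,0,0]], angular=[[-1.1,-0.4,0.7],[0,0,0],[0,0,0],[0,0,0],[0,0,0],[0,0,0],[0,0,0],[0,0,0]], hand=[0.02,0.02,0.02,0.02,0.02,0.02,0.02,0.02])

```text
time: 26.55
tool_pos: [0.5431, -0.0349, 0.0892]
tcp_rot: [-2.23, -2.201, 0.013]
wrist_force: [-0.1, -0.6, -3.8]
width: 0.359
```

Run:
```python
from h import *
go([549.4,-30],75,SY)
for n,b in(("side",(195,85,133,100)),("top",(120,100,160,120))):
    im=bot.read_camera(n)[:,:,::-1];x,y,w,h=b
    cv2.imwrite(f"pics/{n}14.png",cv2.resize(im[y:y+h,x:x+w],None,fx=5,fy=5,interpolation=cv2.INTER_CUBIC))
```

```text
now [543.1 -34.9  89.2] psi 89.26 F [-0.1 -0.6 -3.8] w 30.7 t 26.55
shift now-tool mm [ 5.   6.4 14.1]  in target-tool axes [ 5.   6.2 14.2]  turn deg [-0.68  0.01  0.16]
```

View pics/side14.png

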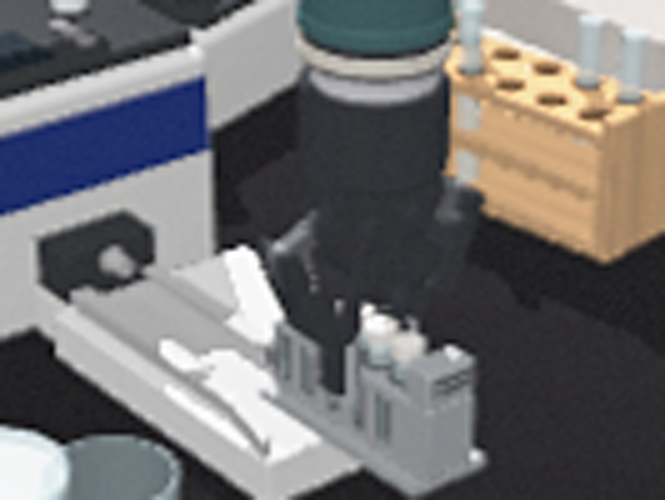

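View pics/top14.png

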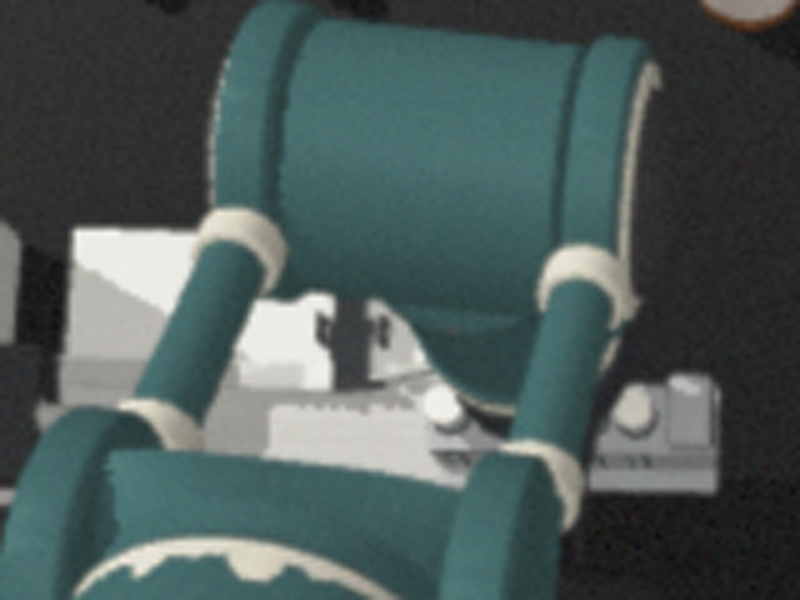

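Emit:
arm_command(slide=[[0.002,0.006,0],[0,0,0],[0,0,0],[0,0,0],[0,0,0],[0,0,0.005],[0,0,0],[0,0,0]], angular=[[-0.65,0,0.15],[0,0,0],[0,0,0],[0,0,0],[0,0,0],[0,0,0],[0,0,0],[0,0,0]], hand=[0.02,0.02,0.02,0.02,0.02,0.02,0.02,0.02])

```text
time: 27.45
tool_pos: [0.5517, -0.0328, 0.0863]
tcp_rot: [2.235, 2.201, 0.006]
wrist_force: [0.7, 0.7, -3.1]
width: 0.365
```

Run:
```python
from h import *
go([549.4,-30],65,SY)
```

```text
now [551.7 -32.8  86.3] psi 89.12 F [ 0.7  0.7 -3.1] w 31.1 t 27.45
shift now-tool mm [ 2.7 -2.5 21.3]  in target-tool axes [ 2.7 -2.4 21.3]  turn deg [0.32 0.03 0.02]
```

Emit:
arm_command(slide=[[0.001,-0.002,0],[0,0,0],[0,0,0.005],[0,0,0.006],[0,0,0.004],[0,0,0],[0,0,0],[0,0,0]], angular=[[0.2,0,0],[0,0,0],[0,0,0],[0,0,0],[0,0,0],[0,0,0],[0,0,0],[0,0,0]], hand=[0.02,0.02,0.02,0.02,0.02,0.02,0.02,0.02])

```text
time: 28.25
tool_pos: [0.5489, -0.0316, 0.0691]
tcp_rot: [2.238, 2.204, -0.0]
wrist_force: [-0.6, 0.0, -3.3]
width: 0.361
```

Run:
```python
from h import *
go([549.4,-30],65,SY)
```

```text
now [548.9 -31.6  69.1] psi 89.12 F [-0.6  0.  -3.3] w 30.8 t 28.25
shift now-tool mm [1.6 0.4 4.1]  in target-tool axes [1.6 0.5 4.1]  turn deg [0.01 0.02 0.02]
```

Emit:
arm_command(slide=[[0,0.0003,0.002],[0,0,0.0015],[0,0,0.001],[0,0,0.001],[0,0,0.0005],[0,0,0.0005],[0,0,0],[0,0,0]], angular=[[0,0,0],[0,0,0],[0,0,0],[0,0,0],[0,0,0],[0,0,0],[0,0,0],[0,0,0]], hand=[0.02,0.02,0.02,0.02,0.02,0.02,0.02,0.02])

```text
time: 29.05
tool_pos: [0.5505, -0.0317, 0.0639]
tcp_rot: [2.237, 2.203, 0.002]
wrist_force: [0.1, -0.9, -1.9]
width: 0.364
```

Run:
```python
from h import *
go([549.4,-30],65,SY)
for n,b in(("side",(195,85,133,100)),):
    im=bot.read_camera(n)[:,:,::-1];x,y,w,h=b
    cv2.imwrite(f"pics/{n}15.png",cv2.resize(im[y:y+h,x:x+w],None,fx=5,fy=5,interpolation=cv2.INTER_CUBIC))
```

```text
now [550.5 -31.7  63.9] psi 89.12 F [ 0.1 -0.9 -1.9] w 31.1 t 29.05
shift now-tool mm [ 1.7 -1.1 -1.1]  in target-tool axes [ 1.7 -1.1 -1.1]  turn deg [0.15 0.03 0.02]
```

View pics/side15.png

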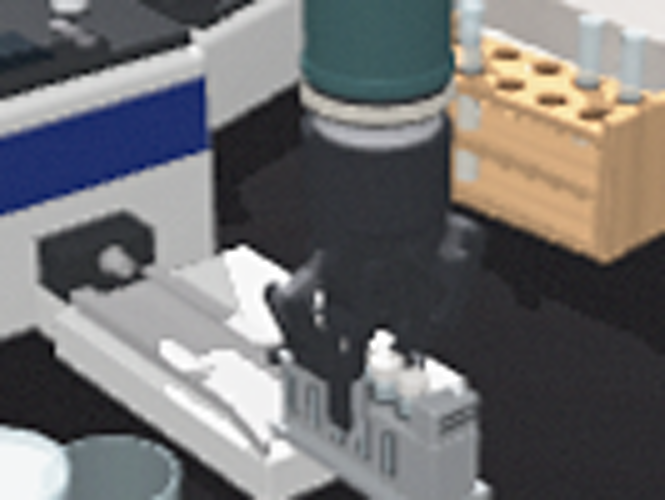

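```bash
sed -i 's/^S0=.*/S0=np.array([552.9,154.2]);SY=88.9/' h.py
python3 - <<'E'
from h import *
print(lanecoord()); go(lane(-165,0),64,SY)
E
```

```text
[-185.96744532   -1.15303913]
now [550.5 -31.8  63.9] psi 89.12 F [ 0.5  0.3 -1.8] w 31.2 t 29.1
shift now-tool mm [21.  -1.1 -0.1]  in target-tool axes [21.  -1.2 -0.1]  turn deg [0.15 0.03 0.22]
```

Emit:
arm_command(slide=[[0.002,-0.001,0.0003],[0.004,0,0],[0.004,0,0],[0.004,0,0],[0.004,0,0],[0.003,0,0],[0,0,0],[0,0,0]], angular=[[0,0,0.2],[0,0,0],[0,0,0],[0,0,0],[0,0,0],[0,0,0],[0,0,0],[0,0,0]], hand=[0.02,0.02,0.02,0.02,0.02,0.02,0.02,0.02])

```text
time: 29.9
tool_pos: [0.5507, -0.0087, 0.0639]
tcp_rot: [2.239, 2.198, 0.004]
wrist_force: [0.0, -0.8, -0.8]
width: 0.361
```

Run:
```python
from h import *
print(lanecoord()); go(lane(-165,0),64,SY)
```

```text
[-162.92079321   -0.92606113]
now [550.7  -8.7  63.9] psi 88.95 F [ 0.  -0.8 -0.8] w 30.8 t 29.9
shift now-tool mm [-2.1 -0.9 -0.1]  in target-tool axes [-2.1 -0.9 -0.1]  turn deg [0.26 0.06 0.05]
```

Emit:
arm_command(slide=[[0,-0.001,0],[0.002,0,0],[0.003,0,0],[0.003,0,0],[0.003,0,0],[0.003,0,0],[0.003,0,0],[0,0,0]], angular=[[0.2,0,0],[0,0,0],[0,0,0],[0,0,0],[0,0,0],[0,0,0],[0,0,0],[0,0,0]], hand=[0.02,0.02,0.02,0.02,0.02,0.02,0.02,0.02])

```text
time: 30.7
tool_pos: [0.5498, 0.0094, 0.0639]
tcp_rot: [2.242, 2.199, -0.001]
wrist_force: [0.1, 0.5, -1.3]
width: 0.359
```

Run:
```python
from h import *
print(lanecoord()); go(lane(-130,0),64,SY)
```

```text
[-144.78791462    0.30038564]
now [549.8   9.4  63.9] psi 88.91 F [ 0.1  0.5 -1.3] w 30.6 t 30.7
shift now-tool mm [14.8  0.3 -0.1]  in target-tool axes [14.8  0.3 -0.1]  turn deg [0.03 0.07 0.01]
```

Emit:
arm_command(slide=[[0.003,0,0],[0.004,0,0],[0.004,0,0],[0.004,0,0],[0.004,0,0],[0.004,0,0],[0.003,0,0],[0,0,0]], angular=[[0,0,0],[0,0,0],[0,0,0],[0,0,0],[0,0,0],[0,0,0],[0,0,0],[0,0,0]], hand=[0.02,0.02,0.02,0.02,0.02,0.02,0.02,0.02])

```text
time: 31.5
tool_pos: [0.5504, 0.0312, 0.0645]
tcp_rot: [2.235, 2.196, -0.012]
wrist_force: [0.0, -0.8, -1.4]
width: 0.361
```

Run:
```python
from h import *
print(lanecoord()); go(lane(-100,0),64,SY)
for n,b in(("side",(195,85,133,100)),):
    im=bot.read_camera(n)[:,:,::-1];x,y,w,h=b
    cv2.imwrite(f"pics/{n}16.png",cv2.resize(im[y:y+h,x:x+w],None,fx=5,fy=5,interpolation=cv2.INTER_CUBIC))
```

```text
[-122.98300677    0.13137765]
now [550.4  31.2  64.5] psi 89.0 F [ 0.  -0.8 -1.4] w 30.8 t 31.5
shift now-tool mm [23.   0.2  0.2]  in target-tool axes [23.   0.1  0.5]  turn deg [0.02 0.62 0.1 ]
```

View pics/side16.png

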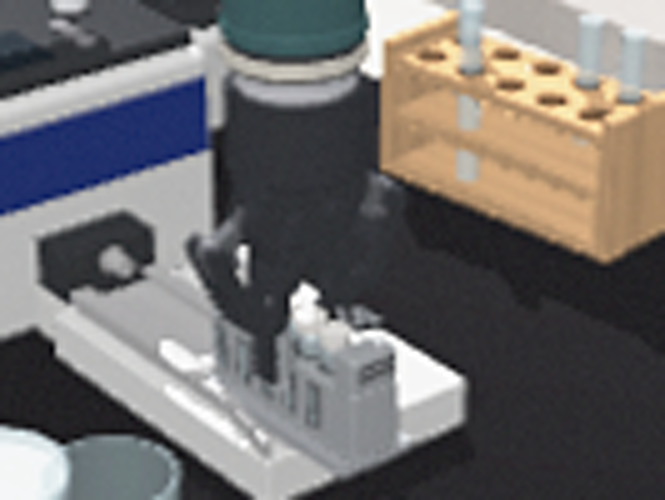

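Emit:
arm_command(slide=[[0.001,0,0.0006],[0.003,0,0.0002],[0.004,0,0],[0.004,0,0],[0.004,0,0],[0.004,0,0],[0.004,0,0],[0,0,0]], angular=[[0,0.6,0.05],[0,0,0],[0,0,0],[0,0,0],[0,0,0],[0,0,0],[0,0,0],[0,0,0]], hand=[0.02,0.02,0.02,0.02,0.02,0.02,0.02,0.02])

```text
time: 32.35
tool_pos: [0.5508, 0.0556, 0.0639]
tcp_rot: [2.241, 2.201, -0.0]
wrist_force: [-0.7, -2.5, -1.6]
width: 0.36
```

Run:
```python
from h import *
print(lanecoord()); go(lane(-60,0),64,SY)
```

```text
[-98.6246849    0.16179462]
now [550.8  55.6  63.9] psi 88.95 F [-0.7 -2.5 -1.6] w 30.7 t 32.35
shift now-tool mm [38.6  0.2 -0.1]  in target-tool axes [38.6  0.2 -0.1]  turn deg [0.01 0.03 0.05]
```

Good; nose is under the lips with low force. Continue.

Emit:
arm_command(slide=[[0.004,0,0],[0.006,0,0],[0.006,0,0],[0.006,0,0],[0.006,0,0],[0.006,0,0],[0.004,0,0],[0,0,0]], angular=[[0,0,0],[0,0,0],[0,0,0],[0,0,0],[0,0,0],[0,0,0],[0,0,0],[0,0,0]], hand=[0.02,0.02,0.02,0.02,0.02,0.02,0.02,0.02])

```text
time: 33.15
tool_pos: [0.5517, 0.0976, 0.0639]
tcp_rot: [2.241, 2.201, 0.0]
wrist_force: [-0.2, -2.1, 1.3]
width: 0.362
```

Run:
```python
from h import *
print(lanecoord()); go(lane(-20,0),64,SY)
for n,b in(("side",(195,85,133,100)),):
    im=bot.read_camera(n)[:,:,::-1];x,y,w,h=b
    cv2.imwrite(f"pics/{n}17.png",cv2.resize(im[y:y+h,x:x+w],None,fx=5,fy=5,interpolation=cv2.INTER_CUBIC))
```

```text
[-56.62234559   0.1398954 ]
now [551.7  97.6  63.9] psi 88.99 F [-0.2 -2.1  1.3] w 30.9 t 33.15
shift now-tool mm [36.6  0.2 -0.1]  in target-tool axes [36.6  0.1 -0.1]  turn deg [0.02 0.02 0.09]
```

View pics/side17.png

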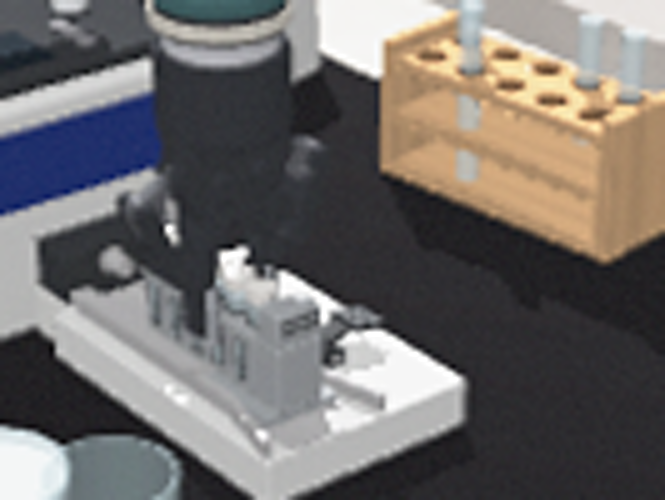

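Emit:
arm_command(slide=[[0.004,0,0],[0.006,0,0],[0.006,0,0],[0.006,0,0],[0.006,0,0],[0.004,0,0],[0.002,0,0],[0,0,0]], angular=[[0,0,0],[0,0,0],[0,0,0],[0,0,0],[0,0,0],[0,0,0],[0,0,0],[0,0,0]], hand=[0.02,0.02,0.02,0.02,0.02,0.02,0.02,0.02], squeeze=70)

```text
time: 34.0
tool_pos: [0.5524, 0.1339, 0.064]
tcp_rot: [2.24, 2.201, -0.001]
wrist_force: [-0.5, -3.3, 0.2]
width: 0.36
```

Run:
```python
from h import *
print(lanecoord()); go(lane(0,0),64,SY)
```

```text
[-20.27602201   0.06997266]
now [552.4 133.9  64. ] psi 88.99 F [-0.5 -3.3  0.2] w 30.7 t 34.0
shift now-tool mm [20.3  0.1 -0. ]  in target-tool axes [20.3  0.1 -0. ]  turn deg [0.03 0.06 0.09]
```

Emit:
arm_command(slide=[[0.002,0,0],[0.002,0,0],[0.002,0,0],[0.002,0,0],[0.002,0,0],[0.002,0,0],[0.002,0,0],[0.001,0,0]], angular=[[0,0,0],[0,0,0],[0,0,0],[0,0,0],[0,0,0],[0,0,0],[0,0,0],[0,0,0]], hand=[0.02,0.02,0.02,0.02,0.02,0.02,0.02,0.02])

```text
time: 34.8
tool_pos: [0.5527, 0.143, 0.0641]
tcp_rot: [2.235, 2.197, -0.013]
wrist_force: [-0.7, -7.1, 0.8]
width: 0.363
```

Run:
```python
from h import *
print(lanecoord()); go(lane(0,0),64,SY)
```

```text
[-11.15356402  -0.02868727]
now [552.7 143.   64.1] psi 89.03 F [-0.7 -7.1  0.8] w 31.0 t 34.8
shift now-tool mm [11.2 -0.  -0.1]  in target-tool axes [11.2 -0.   0.1]  turn deg [-0.02  0.67  0.13]
```

Emit:
arm_command(slide=[[0.0025,0,0],[0.0025,0,0],[0.0025,0,0],[0.0025,0,0],[0.0025,0,0],[0.002,0,0],[0.002,0,0],[0.002,0,0]], angular=[[0,0.3,0],[0,0.2,0],[0,0.1,0],[0,0.1,0],[0,0.1,0],[0,0.1,0],[0,0.1,0],[0,0.1,0]], hand=[0.02,0.02,0.02,0.02,0.02,0.02,0.02,0.02])

```text
time: 35.6
tool_pos: [0.5528, 0.147, 0.0641]
tcp_rot: [2.234, 2.198, -0.02]
wrist_force: [-0.5, -11.5, 2.4]
width: 0.354
```

Run:
```python
from h import *
print(lanecoord()); go(lane(0,0),64,SY)
for n,b in(("side",(195,85,133,100)),("top",(100,100,160,120))):
    im=bot.read_camera(n)[:,:,::-1];x,y,w,h=b
    cv2.imwrite(f"pics/{n}18.png",cv2.resize(im[y:y+h,x:x+w],None,fx=5,fy=5,interpolation=cv2.INTER_CUBIC))
```

```text
[-7.18423057 -0.03578386]
now [552.8 147.   64.1] psi 89.06 F [ -0.5 -11.5   2.4] w 30.2 t 35.6
shift now-tool mm [ 7.2 -0.  -0. ]  in target-tool axes [ 7.2 -0.   0.1]  turn deg [-0.19  0.84  0.16]
```

View pics/side18.png

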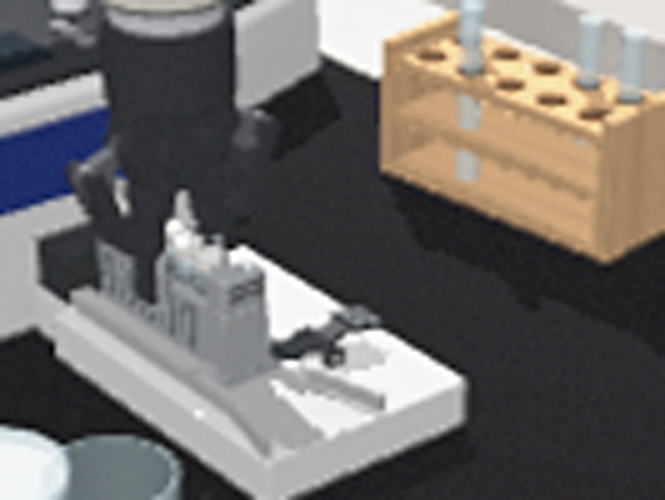

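Emit:
arm_command(slide=[[0.0035,0,0],[0.0035,0,0],[0.0035,0,0],[0.0035,0,0],[0.0035,0,0],[0.003,0,0],[0.003,0,0],[0.003,0,0]], angular=[[0,0.3,0],[0,0.2,0],[0,0.2,0],[0,0.2,0],[0,0.2,0],[0,0.1,0],[0,0.1,0],[0,0.1,0]], hand=[0.02,0.02,0.02,0.02,0.02,0.02,0.02,0.02])

```text
time: 36.5
tool_pos: [0.5531, 0.1562, 0.0648]
tcp_rot: [2.234, 2.199, -0.026]
wrist_force: [-0.2, -10.8, -0.5]
width: 0.362
```

Run:
```python
from h import *
print(lanecoord()); go(lane(0,0),64,SY)
for n,b in(("side",(195,85,133,100)),("top",(100,100,160,120))):
    im=bot.read_camera(n)[:,:,::-1];x,y,w,h=b
    cv2.imwrite(f"pics/{n}19.png",cv2.resize(im[y:y+h,x:x+w],None,fx=5,fy=5,interpolation=cv2.INTER_CUBIC))
```

```text
[ 1.97260444 -0.11911527]
now [553.1 156.2  64.8] psi 89.09 F [ -0.2 -10.8  -0.5] w 30.9 t 36.5
shift now-tool mm [-2.  -0.1  0.8]  in target-tool axes [-2.  -0.1  0.8]  turn deg [-0.4   0.94  0.19]
```

View pics/side19.png

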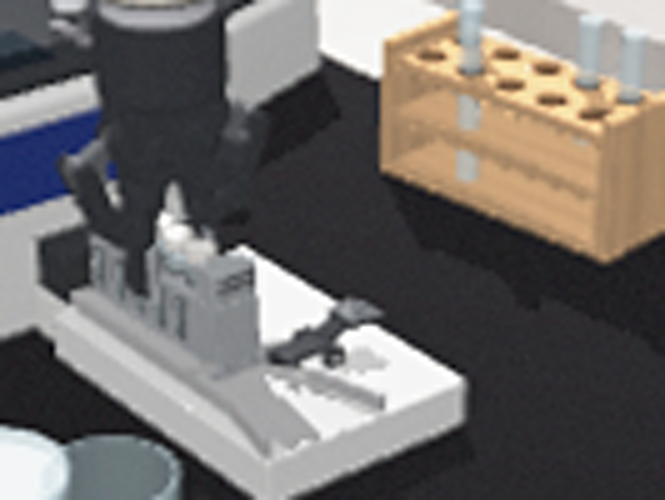

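View pics/top19.png

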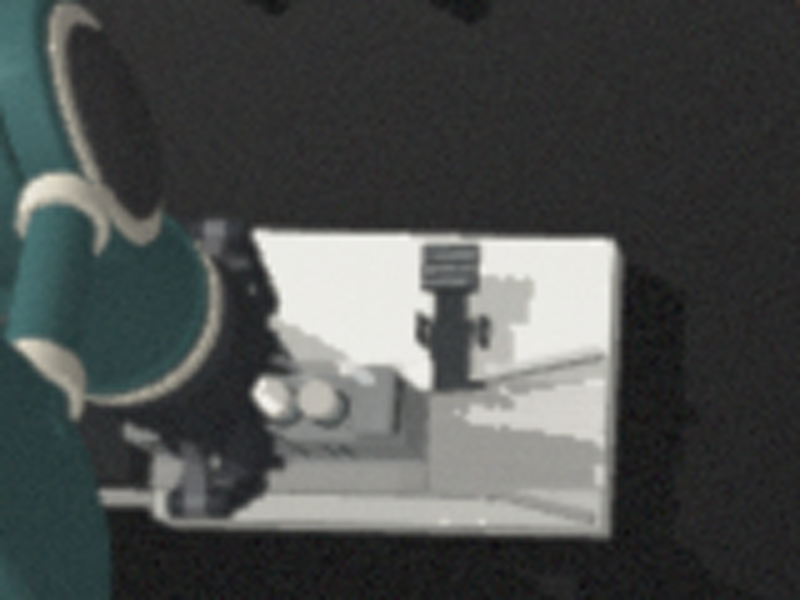

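Emit:
arm_command(slide=[[0,0,0],[0,0,0],[0,0,0],[0,0,0],[0,0,0],[0,0,0],[0,0,0],[0,0,0]], angular=[[0,0,0],[0,0,0],[0,0,0],[0,0,0],[0,0,0],[0,0,0],[0,0,0],[0,0,0]], hand=[0.02,0.02,0.02,0.036,0.04,0.05,0.06,0.065], squeeze=30)

```text
time: 37.4
tool_pos: [0.5535, 0.1581, 0.0654]
tcp_rot: [2.237, 2.199, -0.021]
wrist_force: [-0.5, 0.5, -0.2]
width: 0.761
```

Run:
```python
from h import *
print(lanecoord()); go(lane(0,0),64,SY)
for n,b in(("side",(195,85,133,100)),):
    im=bot.read_camera(n)[:,:,::-1];x,y,w,h=b
    cv2.imwrite(f"pics/{n}20.png",cv2.resize(im[y:y+h,x:x+w],None,fx=5,fy=5,interpolation=cv2.INTER_CUBIC))
```

```text
[ 3.91273041 -0.48134802]
now [553.5 158.1  65.4] psi 89.01 F [-0.5  0.5 -0.2] w 65.0 t 37.4
shift now-tool mm [-3.9 -0.5  1.4]  in target-tool axes [-3.9 -0.5  1.4]  turn deg [-0.35  0.74  0.11]
```

View pics/side20.png

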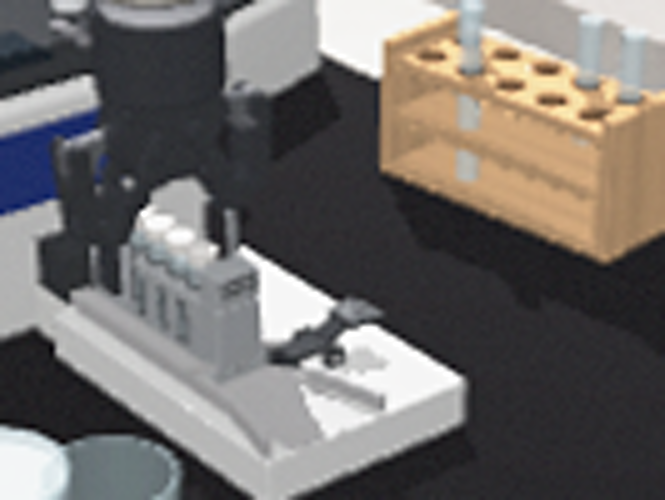

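Released and held by the catch. Lift straight up, then look again.

Emit:
arm_command(slide=[[0,0,-0.005],[0,0,-0.015],[0,0,-0.025],[0,0,-0.03],[0,0,-0.03],[0,0,-0.03],[0,0,-0.03],[0,0,0]], angular=[[0,0.5,0],[0,0,0],[0,0,0],[0,0,0],[0,0,0],[0,0,0],[0,0,0],[0,0,0]], hand=[0.065,0.065,0.065,0.065,0.065,0.065,0.065,0.065])

```text
time: 38.25
tool_pos: [0.5545, 0.1586, 0.2439]
tcp_rot: [-2.241, -2.2, 0.006]
wrist_force: [1.5, 0.5, 0.1]
width: 0.766
```

Emit:
arm_command(slide=[[-0.03,0,-0.02],[-0.045,-0.02,0],[-0.045,-0.02,0],[-0.045,-0.02,0],[-0.045,-0.01,0],[-0.03,0,0],[0,0,0],[0,0,0]], angular=[[0,0,0],[0,0,0],[0,0,0],[0,0,0],[0,0,0],[0,0,0],[0,0,0],[0,0,0]], hand=[0.065,0.065,0.065,0.065,0.065,0.065,0.065,0.065])

```text
time: 39.05
tool_pos: [0.4776, -0.087, 0.2699]
tcp_rot: [2.235, 2.2, 0.006]
wrist_force: [-0.5, -0.2, -0.1]
width: 0.761
```

Run:
```python
from h import *
print(bot.read_state()["tool_pos"],bot.read_state()["time"])
a=bot.read_camera("side")[:,:,::-1];cv2.imwrite("pics/side21.png",a)
t=bot.read_camera("top")[:,:,::-1];cv2.imwrite("pics/top21.png",t)
cv2.imwrite("pics/c21.png",cv2.resize(a[115:190,195:295],None,fx=8,fy=8,interpolation=cv2.INTER_CUBIC))
```

```text
[ 0.47764556 -0.08697625  0.26989682] 39.05
```

View pics/side21.png

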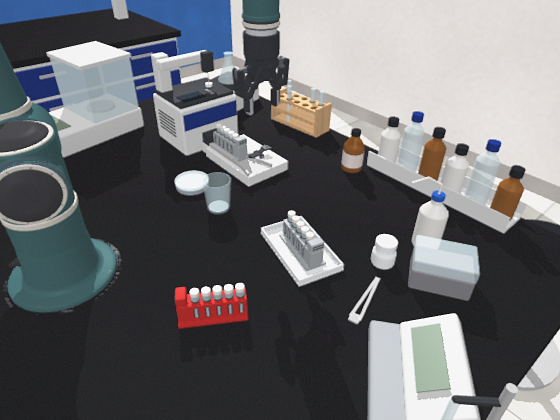

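View pics/c21.png

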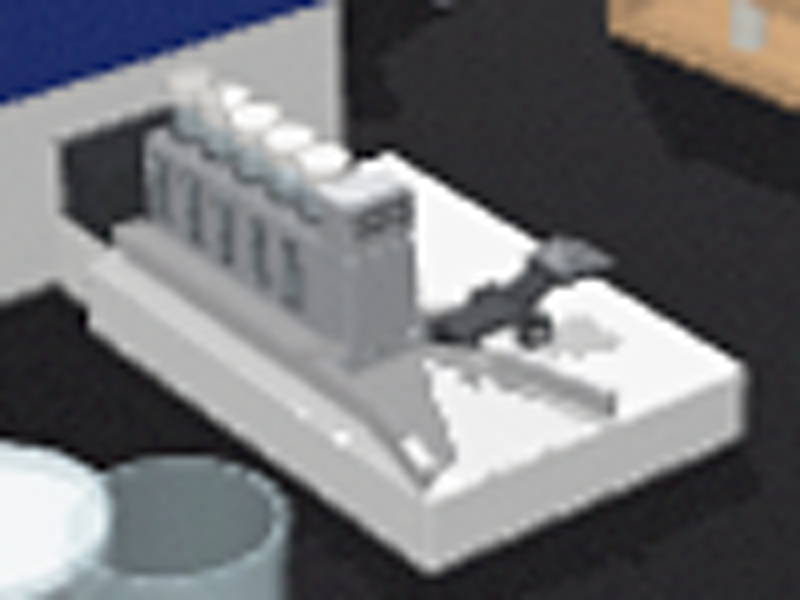

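View pics/top21.png

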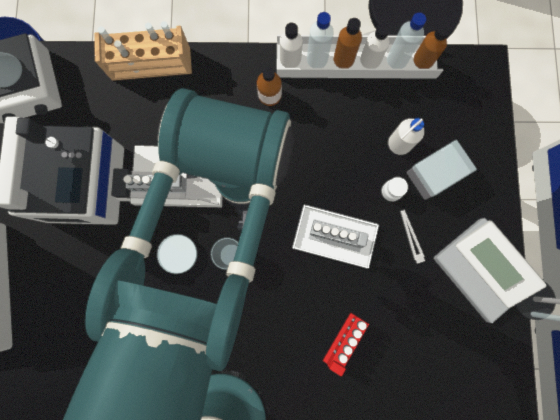

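The picture matches the one taken before I started: the rack is home at crop (280,230) with the tab back up at (570,255). The finished rack stands upright in the tray at top (337,235), and nothing else has moved. I'm handing in.

```bash
python3 -c "
from workcell import bot
print(bot.finish_job())"
```

```text
the job is handed in; nothing more can be done
None
```

The rack change is done and handed in at about 39 s of the 72 s allowed. I pressed the catch with about 5 to 6 N, and the finished rack sprang out about 15 mm. I slid it out of the lane and set it down in the white tray. Then I gripped the grey waiting rack, not the red look-alike, and pushed it nose first into the lane until the catch clicked. The highest push force I read was about 11.5 N.

**Last checks:**
- **New rack:** the lane and catch look the same as in the picture taken before I started. The catch tab is back up, and the rack stayed home after I let go.
- **Finished rack:** it stands upright in the tray.
- **Everything else:** the other items look unmoved, and the arm is clear of everything.

**Deviations:**
- **Catch press:** the fingertips slid about 6 mm outwards on the tab, staying on it, and ended about 8 mm down. That is past the 6 mm that frees the rack but short of the rigid stop.
- **End of the push:** the gripper tilted by up to 1° and read about 2 mm past home (by my camera-measured lane position, good to about 2 mm). Force stayed low, so I saw no sign of hitting the end stop, though forces were read only at the end of each move.

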